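# Gauge the pressing pucks

### The job

First hang the gauge on the stand: hook its lip over the rail and let it swing down so that its shelf hangs level, centred over the clear catch bin. Then sort all the pressing pucks with it: those that fit the bore go down through it into the catch bin, and those too big for it are stood upright in the wooden tray, side by side. Leave the gauge hanging and do not knock over the glue jar or the white pot.

Things in the scene. Friction and masses are not known exactly. Their poses are not given: they have to be found in the camera images.
- stand_seat (a point): Gauge stand, fixed: a rail on two posts behind (+x of) a clear catch bin. This point, 170 mm above the table over the bin, is where the bore's centre at the shelf's UNDERSIDE belongs when the gauge hangs properly. z up, x from bin towards rail, y along the rail. A stop bar along y (front face at x = 74 mm, 170 to 190 mm above the table) is what the hung gauge's stem leans on.
- stand_bin (a point): Middle of the catch bin's open top, 155 mm above the table, 5 mm in -x from stand_seat, same axes. The bin is of clear plastic, inside 142 mm (x) by 176 mm (y), with a small deflector cone (60 mm high) on its floor under the bore. Its walls end 15 mm under the hung gauge's shelf.
- stand_rail (a point): Middle of the rail's top edge, 245 mm above the table, 81 mm in +x from stand_seat, same axes. The rail is a flat aluminium bar 10 mm thick (x), 20 mm high, 226 mm long (y), free above, behind and in front; two 16 mm posts stand under it at y = -105 and +105 mm.
- gauge_bore (a point): The gauge, loose, 0.55 kg; it starts standing on its shelf on the table, in the attitude in which it is to hang. This point: centre of the upper mouth of its bore. z up, x towards its hook. Plywood shelf 15 mm thick, 120 mm wide (y), x from -50 to +60 mm, with a round 60 mm bore right through. Hung, this point is 15 mm above stand_seat.
- gauge_slot (a point): Middle of the ceiling of the gauge's hook slot, which takes the rail: 78 mm in x from and 60 mm above gauge_bore, same axes. In front of the slot is the steel stem (10 mm thick, 100 mm wide, up from the shelf), behind it the lip's drop (80 mm wide, some 30 mm down, flaring out). Slot 16 mm wide in x, open below. Hung, the ceiling rests on the rail's top edge.
- gauge_grip (a point): Middle of the gauge's wooden grip block, on top of the stem, nearly above the gauge's centre of mass: 24 mm (x) by 30 mm (y) by 36 mm high; 66 mm in x from and 87 mm above gauge_bore (102 mm above the shelf's underside). Same axes as gauge_bore.
- puck1_mid (a point): Pressing puck of turned beech, loose, may be absent: a round base 20 mm high with a knob 26 mm in diameter on it, 70 mm high in all, 0.11 to 0.18 kg. The base is 56 mm or 65 mm in diameter, not told here which: a 56 mm one passes right through the 60 mm bore, knob and all, a 65 mm one does not go in. This point: on its axis, 35 mm above its foot; z up through the knob.
- puck2_mid (a point): Pressing puck of turned beech, loose, may be absent: a round base 20 mm high with a knob 26 mm in diameter on it, 70 mm high in all, 0.11 to 0.18 kg. The base is 56 mm or 65 mm in diameter, not told here which: a 56 mm one passes right through the 60 mm bore, knob and all, a 65 mm one does not go in. This point: on its axis, 35 mm above its foot; z up through the knob.
- puck3_mid (a point): Pressing puck of turned beech, loose, may be absent: a round base 20 mm high with a knob 26 mm in diameter on it, 70 mm high in all, 0.11 to 0.18 kg. The base is 56 mm or 65 mm in diameter, not told here which: a 56 mm one passes right through the 60 mm bore, knob and all, a 65 mm one does not go in. This point: on its axis, 35 mm above its foot; z up through the knob.
- puck4_mid (a point): Pressing puck of turned beech, loose, may be absent: a round base 20 mm high with a knob 26 mm in diameter on it, 70 mm high in all, 0.11 to 0.18 kg. The base is 56 mm or 65 mm in diameter, not told here which: a 56 mm one passes right through the 60 mm bore, knob and all, a 65 mm one does not go in. This point: on its axis, 35 mm above its foot; z up through the knob.
- puck5_mid (a point): Pressing puck of turned beech, loose, may be absent: a round base 20 mm high with a knob 26 mm in diameter on it, 70 mm high in all, 0.11 to 0.18 kg. The base is 56 mm or 65 mm in diameter, not told here which: a 56 mm one passes right through the 60 mm bore, knob and all, a 65 mm one does not go in. This point: on its axis, 35 mm above its foot; z up through the knob.
- puck6_mid (a point): Pressing puck of turned beech, loose, may be absent: a round base 20 mm high with a knob 26 mm in diameter on it, 70 mm high in all, 0.11 to 0.18 kg. The base is 56 mm or 65 mm in diameter, not told here which: a 56 mm one passes right through the 60 mm bore, knob and all, a 65 mm one does not go in. This point: on its axis, 35 mm above its foot; z up through the knob.
- tray_floor (a point): Middle of the inner floor of the low wooden tray (fixed), 6 mm above the table; outside 240 mm (x) by 120 mm (y) by 24 mm high, walls 6 mm thick. z up.
- glue: A glue jar, 70 mm across, 100 mm high, standing on the table: leave it standing. Origin at the centre of its underside.
- brushpot: A white pot, 84 mm across, 100 mm high, standing on the table: leave it standing. Origin at the centre of its underside.
Not all that is in view belongs to the job. Leave any turquoise look-alike of the part that bears puck3_mid alone. What is shaped like the part that bears puck2_mid but orange is not meant.

How it is judged:
On the way:
1. the gauge hangs on the rail, level and centred over the catch bin, released, with no puck in the bin yet (x of gauge_bore in the frame of stand_seat between -0.012 and 0.012 m and y of gauge_bore in the frame of stand_seat between -0.03 and 0.03 m and z of gauge_bore in the frame of stand_seat between 0.003 and 0.024 m and angle between gauge_bore's own z axis and vertical below 0.12 rad and contact force between the fingers and gauge below 0.2 N and linear speed of gauge below 0.03 m/s and not (x of puck1_mid in the frame of stand_seat between -0.078 and 0.068 m and y of puck1_mid in the frame of stand_seat between -0.09 and 0.09 m and z of puck1_mid in the frame of stand_seat below -0.012 m) and not (x of puck3_mid in the frame of stand_seat between -0.078 and 0.068 m and y of puck3_mid in the frame of stand_seat between -0.09 and 0.09 m and z of puck3_mid in the frame of stand_seat below -0.012 m) and not (x of puck5_mid in the frame of stand_seat between -0.078 and 0.068 m and y of puck5_mid in the frame of stand_seat between -0.09 and 0.09 m and z of puck5_mid in the frame of stand_seat below -0.012 m) and not (x of puck2_mid in the frame of stand_seat between -0.078 and 0.068 m and y of puck2_mid in the frame of stand_seat between -0.09 and 0.09 m and z of puck2_mid in the frame of stand_seat below -0.012 m) and not (x of puck4_mid in the frame of stand_seat between -0.078 and 0.068 m and y of puck4_mid in the frame of stand_seat between -0.09 and 0.09 m and z of puck4_mid in the frame of stand_seat below -0.012 m) and not (x of puck6_mid in the frame of stand_seat between -0.078 and 0.068 m and y of puck6_mid in the frame of stand_seat between -0.09 and 0.09 m and z of puck6_mid in the frame of stand_seat below -0.012 m)), for 0.3 s.
At the end, for the whole second after the job is handed in: The gauge hangs on the rail, its bore within 12 mm (across the rail), 30 mm (along the rail) and about 10 mm (height) of its place and level within 0.12 rad; every 56 mm puck lies in the catch bin below the gauge; every 65 mm puck stands on the tray's floor, upright within 0.15 rad; all at rest (x of gauge_bore in the frame of stand_seat between -0.012 and 0.012 m and y of gauge_bore in the frame of stand_seat between -0.03 and 0.03 m and z of gauge_bore in the frame of stand_seat between 0.003 and 0.024 m and angle between gauge_bore's own z axis and vertical below 0.12 rad and linear speed of gauge below 0.03 m/s and x of puck1_mid in the frame of stand_seat between -0.078 and 0.068 m and y of puck1_mid in the frame of stand_seat between -0.09 and 0.09 m and z of each of puck1_mid, puck3_mid, puck5_mid in the frame of stand_seat below -0.012 m and linear speed of each of puck1, puck3, puck5, puck2, puck4, puck6 below 0.05 m/s and x of puck3_mid in the frame of stand_seat between -0.078 and 0.068 m and y of puck3_mid in the frame of stand_seat between -0.09 and 0.09 m and x of puck5_mid in the frame of stand_seat between -0.078 and 0.068 m and y of puck5_mid in the frame of stand_seat between -0.09 and 0.09 m and x of puck2_mid in the frame of tray_floor between -0.095 and 0.095 m and y of puck2_mid in the frame of tray_floor between -0.04 and 0.04 m and z of each of puck2_mid, puck4_mid, puck6_mid in the frame of tray_floor below 0.043 m and angle between each of puck2_mid, puck4_mid, puck6_mid's own z axis and vertical below 0.15 rad and x of puck4_mid in the frame of tray_floor between -0.095 and 0.095 m and y of puck4_mid in the frame of tray_floor between -0.04 and 0.04 m and x of puck6_mid in the frame of tray_floor between -0.095 and 0.095 m and y of puck6_mid in the frame of tray_floor between -0.04 and 0.04 m); the robot touches nothing.
It fails at once if a bystander jar or pot is knocked over (angle between any of glue, brushpot's own z axis and vertical above 0.6 rad).
Of puck1, puck2, puck3, puck4, puck5, puck6 only 3 to 5 are there at a start; the rules pass over those that are not, and their reading is None.
At some moment in a run one of puck1, puck2, puck3, puck4, puck5, puck6 may be knocked a few centimetres aside while the robot is not near it.
It also fails if it takes over 210 s, if anything falls off the work surface, if the arm or the gripper's body presses on something with over 40 N, if the wrist force passes 120 N, or if a joint passes its speed limit or range.

### The arm

A 6-joint arm with a two-finger parallel gripper is mounted at the origin on the work surface. World frame = base frame: x ahead of the robot, y to its left, z up, the work surface at z = 0. Lengths are in m, angles in rad, forces in N, time in s.
With the tool pointing down it reaches from about 0.35 to 0.975 m from the base axis. Payload 4.9 kg.
Tool frame: the origin (TCP) lies at the very end of the fingers, on their centre line; the grasp point (between the pads) lies 19 mm behind it; z points along the fingers, y is the line along which they close (so a half turn about z gives the same grasp; the last joint's range is limited). The gripper opens to 85 mm and grips with 20 to 120 N. Pads are 22 mm wide; open, the fingers measure 114 mm over their backs; the gripper's body (76 mm by 85 mm) begins 54 mm behind the grasp point. The pads swing forward as they close: fully open they stand 13 mm farther back than shut.
Start: joints at [1.078, 0.053, 1.613, -0, 1.476, -0.119], TCP at [0.228, 0.582, 0.231] pointing down, gripper open.
Joint ranges: [-3.01, 3.01], [-1.01, 2.22], [0.06, 2.58], [-1.02, 4.17], [0.09, 2.62], [-3.14, 3.14]. Speed limits (rad/s): [2.57, 2.57, 3.14, 3.14, 3.14, 3.14].

### API

Orientations are given as a rotation vector (axis times angle).
In Python, from station import ctrl gives the robot as it stands.
- The arm moves only by the tool jog_arm, never from a script. Its argument "plan" is a list of rows, each a list of 7 numbers: the shift along the tool's x, y, z in units of 0.02 m (1.0 is 0.02 m), then the turn, a rotation vector about the tool's x, y, z in units of 45 degrees (1.0 is 45 degrees), then the opening, from -1 (shut) to 1 (fully open). A call has 1 to 8 rows; each row shifts and turns the commanded pose from where the row before left it, along the tool's axes as they then stand; what a row does not reach is not made up. A row lasts 1/10 s, in which the tool goes at most 50 mm and 8.59 degrees, less where a joint would pass 70% of its speed; a pose out of reach is approached as far as the arm can. A call with a number of a shift or a turn outside -1 to 1 is refused whole. A call with a gripper value outside its range is refused whole. The fingers move at their own pace and stop on an object; "grip_force" is the grip in N (left out, the last holds). Time passes only in rows, so rows that do not move let the fingers close. It gives the time, the measured TCP pose, the force, the opening and the grip force at its end, in the units of the state.
- ctrl.get_obs(): the state, without advancing time (a new reading comes with each control period).
- ctrl.get_image(name): name is "scene" or "top"; returns (picture, depth): 384x512x3 uint8, red, green, blue; 384x512 float32, m along the optical axis (not along the pixel's ray), 0 where there is no reading.
- ctrl.camera_info(name): a dict with "camera_matrix" (3x3 intrinsics, pixels), "rvec" (rotation vector, rad) and "tvec" (3), from world to camera coordinates, as OpenCV has them. Camera axes: x right, y down, z forward; pixel columns grow to the right and rows downward; lengths in m; the calibration is good to about 2 mm. A picture is of the moment at which its call begins. camera_info takes no time and is no camera call.
- ctrl.finish_job(): hands the job in; it is judged then, once.
The state is a dict: "t": time; "q": joint angles; "dq": joint speeds; "effort": joint torques, N m; "tool_pos": TCP position; "tool_rot": TCP orientation; "contact_force": force on the tool from outside, world axes, zero at the start; "wrist_torque": the same for the moment, N m; "opening": finger opening in m; "grip_force": force on a finger pad.
Only numpy, scipy, OpenCV 4.12 (cv2) and the standard library are available. Lean on these libraries where they do the work, as an engineer would, in place of code of your own. Each camera call takes 0.05 s, during which the arm holds its last target. There are 200 camera calls.

## Working session

There is one attempt and no reset: what is moved stays moved. The work goes in short steps, Python scripts to look and compute and a tool call to move; the robot and the scene stay as the last step left them, time stands still between calls to the robot, and variables do not carry over. Pictures are saved under pics/ and viewed, at most 14 in all, crops included, and the job is handed in when it is done.

Besides the shell and the picture viewer there is one more tool, called after "Request:" in YAML: its name, and indented under it one key for each argument. jog_arm: Moves the arm, as the interface text tells. Shifts and turns lie within -1 to 1; 1 stands for 0.02 m of shift or 45 degrees of turn. Its arguments: {"type":"object","properties":{"plan":{"type":"array"},"grip_force":{"type":"number"}},"required":["plan"]}

```bash
mkdir -p pics; ls; cat > h.py <<'E'
import numpy as np, cv2
from station import ctrl
def cam(n):
    c=ctrl.camera_info(n); K=np.array(c["camera_matrix"]); R=cv2.Rodrigues(np.array(c["rvec"],float))[0]; t=np.array(c["tvec"],float).ravel()
    return K,R,t
def cloud(n,d):
    K,R,t=cam(n); v,u=np.mgrid[:d.shape[0],:d.shape[1]]
    p=np.stack([(u-K[0,2])/K[0,0]*d,(v-K[1,2])/K[1,1]*d,d],-1)
    w=(p-t)@R; w[d==0]=np.nan
    return w
def ray(n,u,v,z):
    K,R,t=cam(n); d=R.T@np.array([(u-K[0,2])/K[0,0],(v-K[1,2])/K[1,1],1]); c=-R.T@t
    return c+d*(z-c[2])/d[2]
def shot(n,f):
    im,d=ctrl.get_image(n); cv2.imwrite(f"pics/{f}.png",cv2.cvtColor(im,cv2.COLOR_RGB2BGR)); np.savez(f"pics/{f}.npz",im=im,d=d); return im,d
E
python3 - <<'E'
from h import *
o=ctrl.get_obs(); print({k:np.round(v,3) for k,v in o.items()})
for n in("top","scene"):
    shot(n,n+"0"); K,R,t=cam(n); print(n,K.round(1).tolist(),(-R.T@t).round(3))
a=cv2.imread("pics/top0.png");b=cv2.imread("pics/scene0.png")
cv2.imwrite("pics/t0.png",cv2.resize(a,(800,600),interpolation=cv2.INTER_CUBIC))
cv2.imwrite("pics/s0.png",cv2.resize(b,(800,600),interpolation=cv2.INTER_CUBIC))
E
```

```text
pics
{'t': np.float64(0.0), 'q': array([ 1.078,  0.053,  1.614,  0.   ,  1.476, -0.119]), 'dq': array([ 0.   , -0.   ,  0.001, -0.001,  0.001, -0.001]), 'effort': array([-0.0000e+00, -3.9366e+01, -3.7019e+01, -0.0000e+00,  7.0000e-03,
       -0.0000e+00]), 'tool_pos': array([0.228, 0.581, 0.23 ]), 'tool_rot': array([-5.840e-01, -3.086e+00,  3.000e-03]), 'contact_force': array([-0.675,  0.269, -0.573]), 'wrist_torque': array([-0.029, -0.037,  0.01 ]), 'grip_force': np.float64(0.0), 'opening': np.float64(0.085)}
top [[488.2, 0.0, 258.8], [0.0, 488.2, 191.1], [0.0, 0.0, 1.0]] [ 0.371 -0.013  1.582]
scene [[397.2, 0.0, 256.9], [0.0, 397.2, 191.1], [0.0, 0.0, 1.0]] [ 1.27  -0.111  1.039]
```

View pics/t0.png

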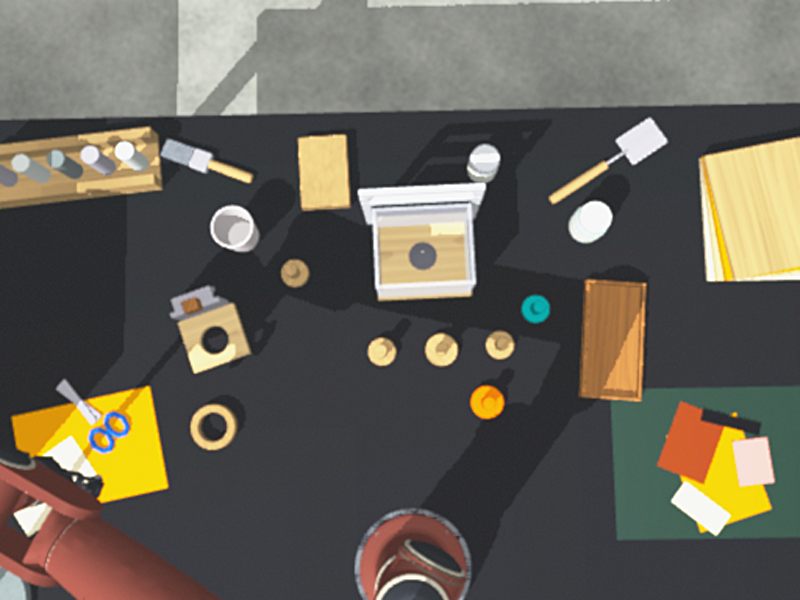

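View pics/s0.png

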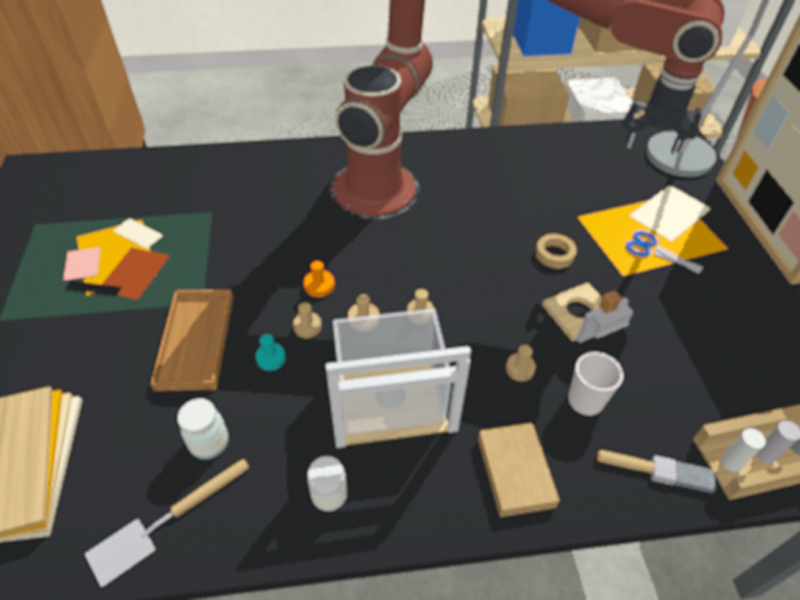

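The top view shows these candidates (800x600 px):
- **Beech pucks:** (295,272), (381,351), (441,349) and (500,345).
- **Look-alikes to leave alone:** turquoise (535,308) and orange (487,402).
- **Gauge:** (215,335), with its hook at (190,300). The wooden ring at (213,427) is a decoy.
- **Stand:** (423,250).
- **Tray:** (613,340).
- **Jars and pots:** pot (233,228), jars (590,222) and (484,162).

```bash
cat > m.py <<'E'
from h import *
f=np.load("pics/top0.npz"); im,d=f["im"],f["d"]; W=cloud("top",d); s=512/800
def bx(u0,v0,u1,v1): return slice(int(v0*s),int(v1*s)),slice(int(u0*s),int(u1*s))
for nm,b in dict(p295=(270,245,325,295),p381=(360,325,405,375),p441=(418,322,468,375),p500=(480,322,522,368)).items():
    w=W[bx(*b)]; z=w[...,2]; k=w[z>0.055]; c=im[bx(*b)]
    base=w[(z>0.012)&(z<0.035)]
    hsv=cv2.cvtColor(c,cv2.COLOR_RGB2HSV); m=((hsv[...,1]>70)&(hsv[...,2]>70)).astype(np.uint8)
    print(nm,'knob',k.mean(0).round(4),len(k),'zmax',np.nanmax(z).round(3),'base n',len(base),'ext',np.ptp(base,0).round(4),'mask area',m.sum(), 'rot bbox',cv2.minAreaRect(cv2.findNonZero(m))[:2])
# gauge
w=W[bx(150,270,265,385)]; z=w[...,2]
for lo,hi in((.008,.022),(.03,.07),(.07,.09),(.09,.115),(.115,.13)):
    m=(z>lo)&(z<hi); q=w[m]
    if len(q)>5:
        print('gauge',lo,hi,len(q),q.mean(0).round(4), np.array(cv2.boxPoints(cv2.minAreaRect(q[:,:2].astype(np.float32)))).round(3).tolist())
w=W[bx(350,175,495,305)]; z=w[...,2]
for lo,hi in((.14,.165),(.235,.26),(.17,.2)):
    q=w[(z>lo)&(z<hi)]
    if len(q)>5: print('stand',lo,hi,len(q),q.mean(0).round(4),np.array(cv2.boxPoints(cv2.minAreaRect(q[:,:2].astype(np.float32)))).round(3).tolist())
w=W[bx(570,270,660,410)]; z=w[...,2]
q=w[(z>.016)&(z<.035)]; print('tray',len(q),q.mean(0).round(4),np.array(cv2.boxPoints(cv2.minAreaRect(q[:,:2].astype(np.float32)))).round(3).tolist())
for nm,b in dict(pot=(205,200,265,255),jar=(565,195,615,250),jar2=(462,138,505,185)).items():
    w=W[bx(*b)]; z=w[...,2]; q=w[z>np.nanmax(z)-.02]; print(nm,q.mean(0).round(3),np.nanmax(z).round(3))
w=W[bx(0,120,165,210)];print('rack zmax',np.nanmax(w[...,2]))
a=cv2.cvtColor(im,cv2.COLOR_RGB2BGR)
c1=cv2.resize(a[bx(150,260,270,390)],None,fx=5,fy=5,interpolation=cv2.INTER_CUBIC)
c2=cv2.resize(a[bx(350,300,530,390)],None,fx=3.5,fy=3.5,interpolation=cv2.INTER_CUBIC)
H=max(c1.shape[0],c2.shape[0]); o=np.zeros((H,c1.shape[1]+c2.shape[1],3),np.uint8); o[:c1.shape[0],:c1.shape[1]]=c1;o[:c2.shape[0],c1.shape[1]:]=c2
print(o.shape);cv2.imwrite("pics/crop1.png",o)
E
python3 m.py
```

```text
p295 knob [0.5974 0.2349 0.0697] 55 zmax 0.078 base n 167 ext [0.0806 0.0532 0.0215] mask area 269 rot bbox ((16.5, 18.5), (17.0, 17.0))
p381 knob [0.4318 0.0573 0.0707] 56 zmax 0.079 base n 180 ext [0.0519 0.0546 0.0224] mask area 279 rot bbox ((14.0, 17.0), (18.0, 18.0))
p441 knob [ 0.4336 -0.0643  0.0703] 53 zmax 0.075 base n 259 ext [0.065 0.061 0.017] mask area 372 rot bbox ((15.250001907348633, 17.75), (21.21320343017578, 20.50609588623047))
p500 knob [ 0.4418 -0.1827  0.0697] 58 zmax 0.077 base n 175 ext [0.0545 0.0545 0.0227] mask area 283 rot bbox ((12.500001907348633, 14.499999046325684), (18.335756301879883, 18.335756301879883))
gauge 0.008 0.022 1100 [0.4709 0.4067 0.0151] [[0.37299999594688416, 0.30300000309944153], [0.6100000143051147, 0.29899999499320984], [0.6140000224113464, 0.5360000133514404], [0.37700000405311584, 0.5400000214576721]]
gauge 0.03 0.07 78 [0.5255 0.4132 0.0495] [[0.4749999940395355, 0.44200000166893005], [0.5379999876022339, 0.3709999918937683], [0.5669999718666077, 0.3970000147819519], [0.5040000081062317, 0.46799999475479126]]
gauge 0.07 0.09 239 
[... 935 characters left out ...]
[0.7089999914169312, -0.14000000059604645], [0.722000002861023, -0.13899999856948853], [0.7139999866485596, 0.08500000089406967]]
stand 0.17 0.2 368 [ 0.7082 -0.0276  0.188 ] [[0.6990000009536743, 0.08399999886751175], [0.7070000171661377, -0.13899999856948853], [0.7200000286102295, -0.1379999965429306], [0.7120000123977661, 0.08399999886751175]]
tray 510 [ 0.4492 -0.4158  0.0235] [[0.3230000138282776, -0.4650000035762787], [0.5619999766349792, -0.4860000014305115], [0.5730000138282776, -0.36399999260902405], [0.33399999141693115, -0.34299999475479126]]
pot [0.683 0.35  0.099] 0.109
jar [ 0.686 -0.37   0.1  ] 0.109
jar2 [ 0.811 -0.157  0.09 ] 0.099
rack zmax 0.10690254350573308
(415, 782, 3)
```

View pics/crop1.png

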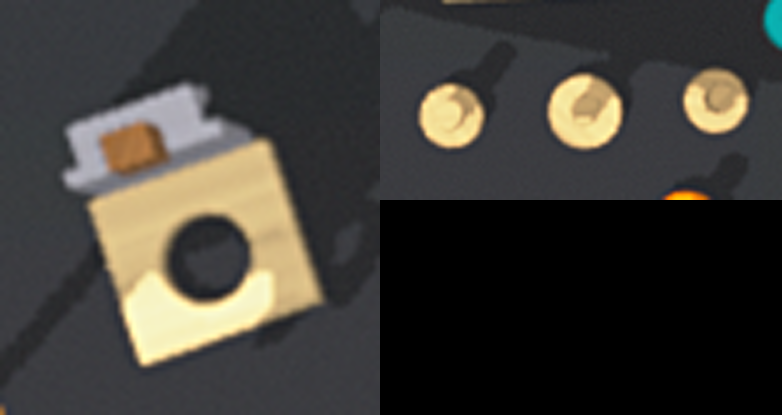

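The crop shows the gauge with a brown grip block at about (133,148) and its bore at (207,257). The middle puck of the row, at (585,110), is clearly wider than its neighbours. So it is the 65 mm one, and the other three are 56 mm. Next I refine the gauge and stand poses.

```bash
cat > m2.py <<'E'
from h import *
s=512/800
def bx(u0,v0,u1,v1): return slice(int(v0*s),int(v1*s)),slice(int(u0*s),int(u1*s))
def toxy(n,uv,z): return np.array([ray(n,u,v,z)[:2] for u,v in uv])
f=np.load("pics/top0.npz"); im,d=f["im"],f["d"]; hsv=cv2.cvtColor(im,cv2.COLOR_RGB2HSV)
b=bx(150,270,265,385); off=np.array([b[1].start,b[0].start])
def mask(h,b): 
    m=cv2.inRange(h,b[0],b[1]); return m
# shelf (beech) edges -> rect, then hole
m=mask(hsv[b],((10,50,90),(35,200,255)));W=cloud("top",d)[b]; 
m[(W[...,2]>.05)]=0
cs,_=cv2.findContours(m,cv2.RETR_CCOMP,cv2.CHAIN_APPROX_NONE)
cs=sorted(cs,key=cv2.contourArea)[::-1]
for c in cs[:3]:
    p=c[:,0]+off; xy=toxy("top",p,.015); r=cv2.minAreaRect(xy.astype(np.float32)); e=cv2.fitEllipse(xy.astype(np.float32)) if len(xy)>5 else None
    print('shelf',len(c),np.round(r[0],4),np.round(r[1],4),round(r[2],2),'ell',np.round(e[0],4),np.round(e[1],4))
q=W[(W[...,2]>.112)&(W[...,2]<.13)]; r=cv2.minAreaRect(q[:,:2].astype(np.float32)); print('block',np.round(r[0],4),np.round(r[1],4),round(r[2],2),q.mean(0).round(4))
# rail line fit
for n in("top","scene"):
    f=np.load(f"pics/{n}0.npz"); w=cloud(n,f["d"]); 
    q=w[(w[...,2]>.239)&(w[...,2]<.252)&(abs(w[...,0]-.71)<.03)&(abs(w[...,1]+.03)<.13)]
    l=cv2.fitLine(q[:,:2].astype(np.float32),cv2.DIST_HUBER,0,.01,.01).ravel()
    r=cv2.minAreaRect(q[:,:2].astype(np.float32)); print(n,'rail',len(q),q.mean(0).round(4),np.median(q,0).round(4),'ang',np.degrees(np.arctan2(l[1],l[0])).round(2),np.round(r[0],4),np.round(r[1],4))
    q=w[(w[...,2]>.112)&(w[...,2]<.13)&(abs(w[...,0]-.525)<.03)&(abs(w[...,1]-.42)<.03)]; r=cv2.minAreaRect(q[:,:2].astype(np.float32)); print(n,'block',len(q),q.mean(0).round(4),np.round(r[0],4),np.round(r[1],4),r[2])
    for p in((.5974,.2349),(.4318,.0573),(.4336,-.0643),(.4418,-.1827)):
        q=w[(w[...,2]>.06)&(w[...,2]<.08)&(abs(w[...,0]-p[0])<.025)&(abs(w[...,1]-p[1])<.025)]; print(n,'knob',len(q),q.mean(0).round(4))
E
python3 m2.py
```

```text
shelf 137 [0.4678 0.4031] [0.1167 0.1264] 19.14 ell [0.4673 0.403 ] [0.1319 0.1464]
shelf 47 [0.4633 0.4003] [0.0532 0.0541] 44.75 ell [0.4636 0.4001] [0.0549 0.0575]
shelf 31 [0.4332 0.3815] [0.0132 0.0474] 23.59 ell [0.4342 0.3796] [0.0117 0.055 ]
block [0.525  0.4231] [0.0247 0.0318] 18.88 [0.5243 0.4222 0.1194]
top rail 332 [ 0.7111 -0.0277  0.2451] [ 0.711  -0.0274  0.2452] ang -88.21 [ 0.7118 -0.0272] [0.0126 0.2243]
top block 87 [0.5243 0.4222 0.1194] [0.525  0.4231] [0.0247 0.0318] 18.880842208862305
top knob 53 [0.5975 0.2352 0.0701]
top knob 56 [0.4318 0.0573 0.0707]
top knob 53 [ 0.4336 -0.0643  0.0703]
top knob 55 [ 0.442  -0.1831  0.0703]
scene rail 452 [ 0.7152 -0.0304  0.2444] [ 0.7155 -0.0306  0.2448] ang -88.07 [ 0.7139 -0.0291] [0.0144 0.2259]
scene block 77 [0.5303 0.4197 0.1193] [0.5274 0.4211] [0.0256 0.0308] 15.237702369689941
scene knob 63 [0.6027 0.2327 0.0688]
scene knob 48 [0.4378 0.0547 0.0685]
scene knob 52 [ 0.4392 -0.0669  0.0682]
scene knob 52 [ 0.4474 -0.1852  0.0682]
```

```bash
cat > go.py <<'E'
import sys
from h import *
from scipy.spatial.transform import Rotation as Ro
# usage: go.py x y z yawdeg(tool y angle, mod 180)
def rel(x,y,z,yaw):
    o=ctrl.get_obs(); R=Ro.from_rotvec(o["tool_rot"]).as_matrix(); p=o["tool_pos"]
    a=np.degrees(np.arctan2(R[1,1],R[0,1])); dy=(yaw-a+90)%180-90; ya=np.radians(a+dy)
    ty=np.array([np.cos(ya),np.sin(ya),0]); tz=np.array([0,0,-1.]); T=np.stack([np.cross(ty,tz),ty,tz],1)
    rv=Ro.from_matrix(R.T@T).as_rotvec(degrees=True)/45
    print("t",round(float(o["t"]),2),"pos",p.round(4),"yaw",a.round(1),"q6",o["q"][5].round(2),"F",o["contact_force"].round(1),"open",round(float(o["opening"]),4),"grip",round(float(o["grip_force"]),1))
    print("turn",rv.round(3),"then shift",(T.T@(np.array([x,y,z])-p)/.02).round(2))
if __name__=="__main__": rel(*map(float,sys.argv[1:]))
E
python3 go.py .526 .4222 .16 18.9
```

```text
t 0.1 pos [0.228  0.5814 0.2302] yaw 68.6 q6 -0.12 F [ 0.8 -0.2  0.3] open 0.0857 grip 0.0
turn [-2.000e-03  1.000e-03  1.104e+00] then shift [-12.36  11.52   3.51]
```

Request:
jog_arm:
  plan:
    - [0, 0, 0, 0, 0, 0.184, 1]
    - [0, 0, 0, 0, 0, 0.184, 1]
    - [0, 0, 0, 0, 0, 0.184, 1]
    - [0, 0, 0, 0, 0, 0.184, 1]
    - [0, 0, 0, 0, 0, 0.184, 1]
    - [0, 0, 0, 0, 0, 0.184, 1]
    - [-0.5, 0.5, 0, 0, 0, 0, 1]

```text
t: 0.8
tool_pos: [0.2401, 0.5756, 0.2306]
tool_rot: [-1.823, -2.558, 0.002]
contact_force: [0.8, -0.6, 0.3]
opening: 0.0854
grip_force: 0.0
```

Request:
jog_arm:
  plan:
    - [-1, 0.9, 0.2, 0, 0, 0, 1]
    - [-1, 0.9, 0.2, 0, 0, 0, 1]
    - [-1, 0.9, 0.2, 0, 0, 0, 1]
    - [-1, 0.9, 0.2, 0, 0, 0, 1]
    - [-1, 0.9, 0.2, 0, 0, 0, 1]
    - [-1, 0.9, 0.2, 0, 0, 0, 1]
    - [-1, 0.9, 0.2, 0, 0, 0, 1]
    - [-1, 0.9, 0.2, 0, 0, 0, 1]

```text
t: 1.6
tool_pos: [0.4305, 0.4694, 0.1987]
tool_rot: [1.822, 2.559, -0.001]
contact_force: [-0.3, 1.1, 0.8]
opening: 0.0856
grip_force: 0.0
```

Request:
jog_arm:
  plan:
    - [-1, 1, 0.2, 0, 0, 0, 1]
    - [-1, 0.9, 0.2, 0, 0, 0, 1]
    - [-1, 0.9, 0.2, 0, 0, 0, 1]
    - [-0.5, 0.5, 0.2, 0, 0, 0, 1]
    - [-0.36, 0.4, 0.2, 0, 0, 0, 1]
    - [0, 0.1, 0.2, 0, 0, 0, 1]
    - [0, 0, 0.2, 0, 0, 0, 1]

```text
t: 2.3
tool_pos: [0.5256, 0.4228, 0.1709]
tool_rot: [-1.825, -2.557, 0.0]
contact_force: [-0.4, 0.4, -0.7]
opening: 0.0857
grip_force: 0.0
```

```bash
python3 go.py .526 .4222 .091 18.9
```

```text
t 2.3 pos [0.5256 0.4228 0.1709] yaw 19.0 q6 0.24 F [-0.4  0.4 -0.7] open 0.0857 grip 0.0
turn [-0.001 -0.     0.001] then shift [-0.04  0.01  3.99]
```

Request:
jog_arm:
  plan:
    - [0, 0, 0.8, 0, 0, 0, 0.6]
    - [0, 0, 0.8, 0, 0, 0, 0.4]
    - [0, 0, 0.8, 0, 0, 0, 0.2]
    - [0, 0, 0.8, 0, 0, 0, 0.2]
    - [0, 0, 0.8, 0, 0, 0, 0]
    - [0, 0, 0, 0, 0, 0, -0.2]
    - [0, 0, 0, 0, 0, 0, -0.3]
  grip_force: 60

```text
t: 3.0
tool_pos: [0.5256, 0.4224, 0.0906]
tool_rot: [-1.826, -2.556, 0.002]
contact_force: [0.2, 0.4, -0.4]
opening: 0.0299
grip_force: 0.0
```

Request:
jog_arm:
  plan:
    - [0, 0, 0, 0, 0, 0, -0.5]
    - [0, 0, 0, 0, 0, 0, -1]
    - [0, 0, 0, 0, 0, 0, -1]
    - [0, 0, 0, 0, 0, 0, -1]
    - [0, 0, 0, 0, 0, 0, -1]
    - [0, 0, 0, 0, 0, 0, -1]

```text
t: 3.6
tool_pos: [0.5264, 0.4227, 0.0919]
tool_rot: [1.826, 2.556, 0.002]
contact_force: [1.6, 2.1, -1.0]
opening: 0.0232
grip_force: 60.2
```

```bash
python3 go.py .6993 -.0285 .315 1.85
```

```text
t 3.6 pos [0.5264 0.4227 0.0919] yaw 18.9 q6 0.24 F [ 1.6  2.1 -1. ] open 0.0232 grip 60.2
turn [ 0.002 -0.001  0.379] then shift [-22.83   7.91 -11.15]
```

Request:
jog_arm:
  plan:
    - [0, 0, -0.4, 0, 0, 0, -1]
    - [0, 0, -0.8, 0, 0, 0, -1]
    - [0, 0, -1, 0, 0, 0, -1]
    - [0, 0, -1, 0, 0, 0, -1]
    - [0, 0, -1, 0, 0, 0, -1]
    - [0, 0, -1, 0, 0, 0, -1]
    - [0, 0, -1, 0, 0, 0, -1]
    - [0, 0, -1, 0, 0, 0, -1]

```text
t: 4.4
tool_pos: [0.5253, 0.4222, 0.2366]
tool_rot: [-1.826, -2.556, 0.001]
contact_force: [-0.0, -0.6, -5.4]
opening: 0.0226
grip_force: 59.6
```

Request:
jog_arm:
  plan:
    - [0, 0, -1, 0, 0, 0.1, -1]
    - [0, 0, -1, 0, 0, 0.1, -1]
    - [0, 0, -1, 0, 0, 0.1, -1]
    - [0, 0, -0.8, 0, 0, 0.08, -1]
    - [-0.3, 0.1, 0, 0, 0, 0, -1]
    - [-0.6, 0.2, 0, 0, 0, 0, -1]
    - [-0.9, 0.3, 0, 0, 0, 0, -1]
    - [-0.9, 0.3, 0, 0, 0, 0, -1]

```text
t: 5.2
tool_pos: [0.5456, 0.3668, 0.3094]
tool_rot: [-2.186, -2.256, 0.005]
contact_force: [0.1, -0.3, -5.8]
opening: 0.0231
grip_force: 59.6
```

Request:
jog_arm:
  plan:
    - [-0.9, 0.3, 0, 0, 0, 0, -1]
    - [-0.9, 0.3, 0, 0, 0, 0, -1]
    - [-0.9, 0.3, 0, 0, 0, 0, -1]
    - [-0.9, 0.3, 0, 0, 0, 0, -1]
    - [-0.9, 0.3, 0, 0, 0, 0, -1]
    - [-0.9, 0.3, 0, 0, 0, 0, -1]
    - [-0.9, 0.3, 0, 0, 0, 0, -1]
    - [-0.9, 0.3, 0, 0, 0, 0, -1]

```text
t: 6.0
tool_pos: [0.5986, 0.2252, 0.3113]
tool_rot: [2.186, 2.256, 0.0]
contact_force: [0.8, -0.4, -5.0]
opening: 0.023
grip_force: 59.6
```

```bash
python3 go.py .6993 -.0285 .315 1.85
```

```text
t 6.0 pos [0.5986 0.2252 0.3113] yaw 1.8 q6 0.21 F [ 0.8 -0.4 -5. ] open 0.023 grip 59.6
turn [ 0.    -0.    -0.001] then shift [-12.84   4.62  -0.18]
```

Request:
jog_arm:
  plan:
    - [-1, 0.35, 0, 0, 0, 0, -1]
    - [-1, 0.35, 0, 0, 0, 0, -1]
    - [-1, 0.35, 0, 0, 0, 0, -1]
    - [-1, 0.35, 0, 0, 0, 0, -1]
    - [-1, 0.35, 0, 0, 0, 0, -1]
    - [-1, 0.35, 0, 0, 0, 0, -1]
    - [-1, 0.35, 0, 0, 0, 0, -1]
    - [-1, 0.35, 0, 0, 0, 0, -1]

```text
t: 6.8
tool_pos: [0.6595, 0.0669, 0.3113]
tool_rot: [-2.186, -2.256, -0.0]
contact_force: [1.0, -0.7, -5.3]
opening: 0.0232
grip_force: 59.6
```

Request:
jog_arm:
  plan:
    - [-1, 0.35, -0.2, 0, 0, 0, -1]
    - [-0.8, 0.35, 0, 0, 0, 0, -1]
    - [-0.7, 0.3, 0, 0, 0, 0, -1]
    - [-0.4, 0.2, 0, 0, 0, 0, -1]
    - [-0.2, 0.1, 0, 0, 0, 0, -1]
    - [0, 0, 0, 0, 0, 0, -1]
    - [0, 0, 0, 0, 0, 0, -1]
    - [0, 0, 0, 0, 0, 0, -1]

```text
t: 7.6
tool_pos: [0.6869, 0.0081, 0.3154]
tool_rot: [-2.185, -2.257, -0.0]
contact_force: [-0.7, 0.6, -5.6]
opening: 0.0231
grip_force: 59.6
```

```bash
python3 go.py .6993 -.0285 .262 1.85; python3 - <<'E'
from h import *
shot("scene","scene1");shot("top","top1")
a=cv2.imread("pics/scene1.png")[100:330,170:340]; b=cv2.imread("pics/top1.png")[70:230,200:340]
a=cv2.resize(a,None,fx=2.6,fy=2.6,interpolation=3); b=cv2.resize(b,None,fx=2.5,fy=2.5,interpolation=3)
o=np.zeros((600,800,3),np.uint8); o[:a.shape[0],:a.shape[1]]=a; o[:b.shape[0],a.shape[1]:a.shape[1]+b.shape[1]]=b
cv2.imwrite("pics/c1.png",o)
E
```

```text
t 7.6 pos [0.6869 0.0081 0.3154] yaw 1.9 q6 -0.13 F [-0.7  0.6 -5.6] open 0.0231 grip 59.6
turn [-0. -0.  0.] then shift [-1.85  0.56  2.67]
```

View pics/c1.png

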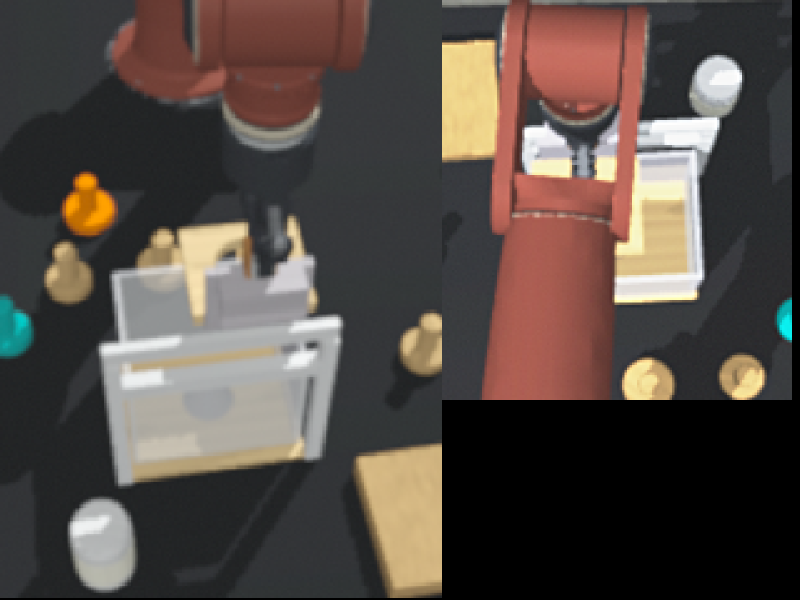

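The scene crop shows the gauge held level over the bin, with the lip above and beyond the rail at about (265,275). It still has to go 37 mm in -y and 12 mm in +x.

Request:
jog_arm:
  plan:
    - [-0.5, 0.15, 0, 0, 0, 0, -1]
    - [-0.6, 0.2, 0, 0, 0, 0, -1]
    - [-0.5, 0.14, 0, 0, 0, 0, -1]
    - [-0.25, 0.07, 0, 0, 0, 0, -1]
    - [0, 0, 0, 0, 0, 0, -1]
    - [0, 0, 0, 0, 0, 0, -1]
    - [0, 0, 0, 0, 0, 0, -1]

```text
t: 8.4
tool_pos: [0.6993, -0.029, 0.3153]
tool_rot: [-2.186, -2.256, -0.0]
contact_force: [0.5, 0.2, -4.8]
opening: 0.023
grip_force: 59.7
```

```bash
python3 go.py .6993 -.0285 .262 1.85; python3 - <<'E'
from h import *
im,d=shot("scene","scene2"); w=cloud("scene",d)
q=w[(w[...,2]>.285)&(w[...,2]<.325)&(abs(w[...,0]-.72)<.06)&(abs(w[...,1]+.03)<.06)]
print(len(q)); 
s=q[(q[:,2]>.29)&(q[:,2]<.315)]
for lo in np.arange(.285,.325,.005):
    k=q[(q[:,2]>lo)&(q[:,2]<lo+.005)]; 
    if len(k)>4: print(lo.round(3),len(k),np.percentile(k[:,0],[5,50,95]).round(4))
w0=cloud("scene",np.load("pics/scene0.npz")["d"]); a=np.radians(18.9); c=np.array([.5264,.4224])
p=w0[(abs(w0[...,0]-.54)<.08)&(abs(w0[...,1]-.42)<.08)]; x=(p[:,:2]-c)@[np.cos(a),np.sin(a)]; y=(p[:,:2]-c)@[-np.sin(a),np.cos(a)]
x1=(q[:,:2]-[.6993,-.0285])@[.9995,.0323]
for lo in np.arange(.05,.1,.005):
    k=x[(p[:,2]>lo)&(p[:,2]<lo+.005)&(abs(y)<.06)&(x>-.01)&(x<.06)]; 
    if len(k)>4: print('init',lo.round(3),len(k),np.percentile(k,[5,50,95]).round(4))
E
```

```text
t 8.4 pos [ 0.6993 -0.029   0.3153] yaw 1.8 q6 -0.18 F [ 0.5  0.2 -4.8] open 0.023 grip 59.7
turn [-0.    -0.    -0.001] then shift [ 0.03 -0.    2.67]
647
0.285 50 [0.7025 0.7292 0.7316]
0.29 54 [0.7016 0.729  0.7309]
0.295 56 [0.7021 0.7288 0.7313]
0.3 54 [0.7031 0.7289 0.7307]
0.305 333 [0.696  0.7147 0.7297]
0.31 81 [0.6975 0.7151 0.7284]
0.315 7 [0.7065 0.7116 0.7175]
0.32 12 [0.7074 0.7149 0.7209]
init 0.05 36 [0.0013 0.0295 0.0333]
init 0.055 29 [0.0005 0.029  0.0327]
init 0.06 22 [0.003  0.0291 0.0317]
init 0.065 30 [-0.0011  0.0297  0.0313]
init 0.07 28 [-0.0011  0.0294  0.0316]
init 0.075 25 [-0.0034  0.0291  0.0308]
init 0.08 99 [-0.0039  0.0168  0.0306]
init 0.085 125 [-0.0012  0.0159  0.0297]
init 0.09 17 [-0.002   0.01    0.0146]
init 0.095 9 [-0.007   0.0042  0.012 ]
```

Request:
jog_arm:
  plan:
    - [0, 0, 0.4, 0, 0, 0, -1]
    - [0, 0, 0.5, 0, 0, 0, -1]
    - [0, 0, 0.5, 0, 0, 0, -1]
    - [0, 0, 0.4, 0, 0, 0, -1]
    - [0, 0, 0.3, 0, 0, 0, -1]
    - [0, 0, 0, 0, 0, 0, -1]
    - [0, 0, 0, 0, 0, 0, -1]

```text
t: 9.15
tool_pos: [0.6994, -0.0293, 0.2733]
tool_rot: [-2.186, -2.256, 0.0]
contact_force: [-0.5, -0.2, -5.3]
opening: 0.0233
grip_force: 59.6
```

Request:
jog_arm:
  plan:
    - [0, 0, 0.15, 0, 0, 0, -1]
    - [0, 0, 0.15, 0, 0, 0, -1]
    - [0, 0, 0.15, 0, 0, 0, -1]
    - [0, 0, 0, 0, 0, 0, -1]

```text
t: 9.55
tool_pos: [0.6991, -0.0293, 0.2635]
tool_rot: [-2.186, -2.255, 0.001]
contact_force: [0.8, 0.1, -5.0]
opening: 0.0228
grip_force: 59.6
```

Request:
jog_arm:
  plan:
    - [0, 0, 0.08, 0, 0, 0, -1]
    - [0, 0, 0, 0, 0, 0, -1]
    - [0, 0, 0, 0, 0, 0, -1]

```text
t: 9.85
tool_pos: [0.6994, -0.0293, 0.2628]
tool_rot: [2.186, 2.256, 0.0]
contact_force: [-0.3, 0.0, -5.0]
opening: 0.0233
grip_force: 59.6
```

Request:
jog_arm:
  plan:
    - [0, 0, 0.06, 0, 0, 0, -1]
    - [0, 0, 0, 0, 0, 0, -1]
    - [0, 0, 0, 0, 0, 0, -1]

```text
t: 10.15
tool_pos: [0.6995, -0.0293, 0.2619]
tool_rot: [2.186, 2.256, 0.001]
contact_force: [-0.2, -0.1, -3.7]
opening: 0.0231
grip_force: 59.8
```

Contact is starting at the expected height, so I ease down and release.

Request:
jog_arm:
  plan:
    - [0, 0, 0.05, 0, 0, 0, -1]
    - [0, 0, 0, 0, 0, 0, -1]
    - [0, 0, 0, 0, 0, 0, -0.4]
    - [0, 0, 0, 0, 0, 0, -0.3]
    - [0, 0, 0, 0, 0, 0, -0.1]
    - [0, 0, 0, 0, 0, 0, 0.1]
    - [0, 0, 0, 0, 0, 0, 0.2]
    - [0, 0, 0, 0, 0, 0, 0.2]

```text
t: 10.95
tool_pos: [0.6995, -0.0293, 0.2606]
tool_rot: [2.186, 2.256, 0.0]
contact_force: [0.9, 0.9, -0.1]
opening: 0.0514
grip_force: 0.0
```

Request:
jog_arm:
  plan:
    - [0, 0, -0.5, 0, 0, 0, 0.2]
    - [0, 0, -0.8, 0, 0, 0, 0.2]
    - [0, 0, -1, 0, 0, 0, 0.2]
    - [0, 0, -1, 0, 0, 0, 0.2]
    - [0, 0, -1, 0, 0, 0, 0.2]
    - [0, 0, -1, 0, 0, 0, 0.2]
    - [1, 0, -0.5, 0, 0, 0, 0.2]
    - [1, 0, 0, 0, 0, 0, 0.2]

```text
t: 11.75
tool_pos: [0.6988, 0.0117, 0.3805]
tool_rot: [2.184, 2.252, 0.006]
contact_force: [0.1, 0.8, -0.0]
opening: 0.0512
grip_force: 0.0
```

Request:
jog_arm:
  plan:
    - [1, 0, 0, 0, 0, -0.1, 0.2]
    - [1, 0, 0, 0, 0, -0.1, 0.2]
    - [1, 0, 0, 0, 0, -0.1, 0.2]
    - [1, 0, 0, 0, 0, 0, 0.2]
    - [1, 0, 0, 0, 0, 0, 0.2]
    - [1, 0, 0, 0, 0, 0, 0.2]
    - [1, 0, 0, 0, 0, 0, 0.2]
    - [1, 0, 0, 0, 0, 0, 0.2]

```text
t: 12.55
tool_pos: [0.6646, 0.1683, 0.3765]
tool_rot: [1.906, 2.497, 0.0]
contact_force: [0.3, -0.1, 0.7]
opening: 0.0511
grip_force: 0.0
```

```bash
python3 - <<'E'
from h import *
shot("scene","scene3");shot("top","top3")
a=cv2.imread("pics/scene3.png")[100:330,170:340]; b=cv2.imread("pics/top3.png")[70:230,200:340]
a=cv2.resize(a,None,fx=2.6,fy=2.6,interpolation=3); b=cv2.resize(b,None,fx=2.5,fy=2.5,interpolation=3)
o=np.zeros((600,800,3),np.uint8); o[:a.shape[0],:a.shape[1]]=a; o[:b.shape[0],a.shape[1]:a.shape[1]+b.shape[1]]=b
cv2.imwrite("pics/c3.png",o)
E
python3 go.py .5974 .2349 .14 92
```

```text
t 12.65 pos [0.6643 0.1696 0.3767] yaw 15.5 q6 -0.13 F [ 0.1  0.  -0.3] open 0.0512 grip 0.0
turn [ 1.000e-03 -0.000e+00 -1.701e+00] then shift [ 3.23  3.38 11.84]
```

View pics/c3.png

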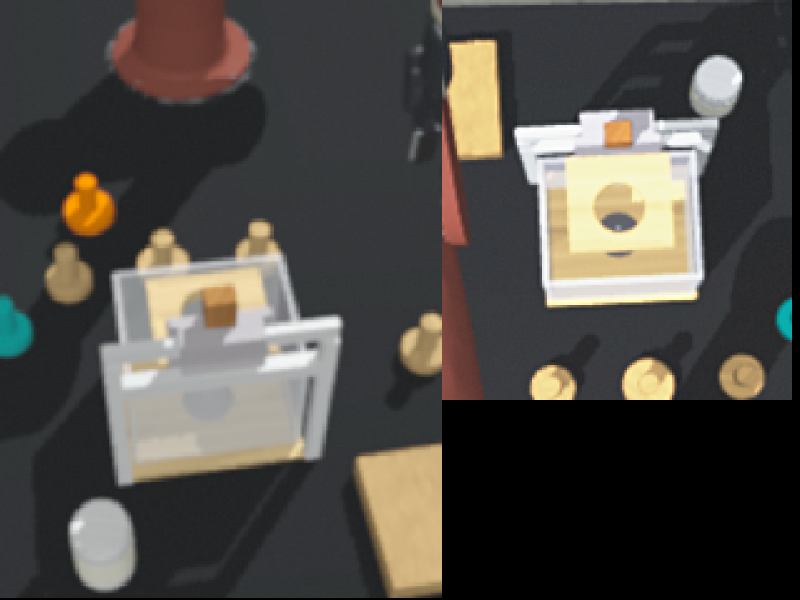

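The gauge hangs on the rail, level in view. In the crop the grip is at (618,133) and the bore at (618,208). Next I measure the bore, the tilt and the current puck positions.

```bash
cat > m3.py <<'E'
from h import *
import sys
def bore(n,f):
    d=np.load(f"pics/{f}.npz")["d"]; w=cloud(n,d)
    near=(abs(w[...,0]-.635)<.07)&(abs(w[...,1]+.03)<.07)
    sh=near&(w[...,2]>.178)&(w[...,2]<.192); q=w[sh]
    A=np.c_[q[:,:2],np.ones(len(q))]; c,_,_,_=np.linalg.lstsq(A,q[:,2],rcond=None)
    r=cv2.minAreaRect(q[:,:2].astype(np.float32))
    cs,h=cv2.findContours(cv2.morphologyEx(sh.astype(np.uint8)*255,cv2.MORPH_CLOSE,np.ones((2,2))),cv2.RETR_CCOMP,cv2.CHAIN_APPROX_NONE)
    inn=[c for c,k in zip(cs,h[0]) if k[3]>=0]; big=max(inn,key=cv2.contourArea) if inn else None
    print(n,'shelf n',len(q),'slope',c[:2].round(3),'z',np.median(q[:,2]).round(4),'rect',np.round(r[0],4),np.round(r[1],4),round(r[2],1))
    if big is not None:
        xy=np.array([ray(n,u,v,.185)[:2] for u,v in big[:,0]],np.float32); e=cv2.fitEllipse(xy); print('  bore ell',np.round(e[0],4),np.round(e[1],4),'circ',np.round(cv2.minEnclosingCircle(xy)[0],4))
    q=w[(w[...,2]>.278)&(w[...,2]<.3)&(abs(w[...,0]-.70)<.03)&(abs(w[...,1]+.03)<.03)]; r=cv2.minAreaRect(q[:,:2].astype(np.float32)); print('  block',len(q),q.mean(0).round(4),np.round(r[0],4),np.round(r[1],4),round(r[2],1))
bore("top","top3"); bore("scene","scene3")
w=cloud("top",np.load("pics/top3.npz")["d"])
for p in((.5974,.2349),(.4318,.0573),(.4336,-.0643),(.4418,-.1827)):
    q=w[(w[...,2]>.06)&(w[...,2]<.08)&(abs(w[...,0]-p[0])<.06)&(abs(w[...,1]-p[1])<.05)]; print('knob',len(q),q.mean(0).round(4) if len(q) else '')
E
python3 m3.py
```

```text
top shelf n 1184 slope [ 0.024 -0.003] z 0.1835 rect [ 0.6449 -0.0259] [0.1226 0.1279] 1.4
  bore ell [ 0.6303 -0.0331] [0.061  0.0623] circ [ 0.6302 -0.0328]
  block 103 [ 0.6956 -0.0286  0.2899] [ 0.6964 -0.0284] [0.0238 0.0299] 2.0
scene shelf n 549 slope [0.034 0.002] z 0.1819 rect [ 0.6452 -0.032 ] [0.1212 0.1198] 1.4
  block 138 [ 0.7026 -0.0309  0.2881] [ 0.6993 -0.0307] [0.0269 0.0306] 6.1
knob 0 
knob 54 [0.432  0.0574 0.0698]
knob 52 [ 0.4334 -0.0643  0.0712]
knob 55 [ 0.442  -0.1831  0.0701]
```

```bash
cat > k.py <<'E'
from h import *
import sys
f=sys.argv[1]
for n in("scene","top"):
    im,d=shot(n,f"{n}_{f}"); w=cloud(n,d); hsv=cv2.cvtColor(im,cv2.COLOR_RGB2HSV)
    m=((w[...,2]>.058)&(w[...,2]<.078)&(w[...,0]>.3)&(w[...,0]<.9)&(abs(w[...,1])<.4)&(hsv[...,1]>50)).astype(np.uint8)
    k,l,st,c=cv2.connectedComponentsWithStats(m)
    for i in range(1,k):
        if 25<st[i,4]<140:
            q=w[l==i]; print(n,q.mean(0).round(4),len(q),'top' ,q[q[:,2]>.066].mean(0).round(4),'h',int(np.median(hsv[l==i][:,0])))
E
python3 k.py a; python3 go.py .599 .234 .12 2
```

```text
scene [ 0.3326 -0.156   0.0668] 49 top [ 0.3301 -0.1564  0.0694] h 18
scene [0.438  0.0539 0.0677] 51 top [0.4364 0.0545 0.0697] h 19
scene [ 0.4396 -0.0668  0.0673] 57 top [ 0.438  -0.0664  0.0694] h 19
scene [ 0.4475 -0.1853  0.0678] 54 top [ 0.4457 -0.1854  0.0697] h 19
scene [ 0.52   -0.2609  0.0682] 63 top [ 0.5186 -0.2612  0.0698] h 89
scene [0.6028 0.2325 0.0682] 66 top [0.6016 0.2337 0.07  ] h 19
top [ 0.5139 -0.2587  0.0689] 56 top [ 0.5148 -0.2595  0.07  ] h 90
top [ 0.4418 -0.1831  0.0696] 56 top [ 0.4424 -0.1833  0.0703] h 18
top [0.4318 0.0573 0.0702] 56 top [0.4321 0.0574 0.0708] h 23
top [ 0.4334 -0.0644  0.0709] 54 top [ 0.4339 -0.0645  0.0713] h 23
top [ 0.3265 -0.1542  0.0699] 57 top [ 0.3266 -0.1541  0.0704] h 22
t 12.75 pos [0.665  0.1672 0.3766] yaw 15.3 q6 -0.13 F [-0.3 -0.1 -0.3] open 0.051 grip 0.0
turn [0.    0.001 0.296] then shift [ 3.45 -3.18 12.83]
```

Request:
jog_arm:
  plan:
    - [0, 0, 1, 0, 0, 0.15, 0.4]
    - [0, 0, 1, 0, 0, 0.146, 0.4]
    - [0.9, -0.8, 1, 0, 0, 0, 0.4]
    - [0.9, -0.8, 1, 0, 0, 0, 0.4]
    - [0.9, -0.8, 1, 0, 0, 0, 0.4]
    - [0.75, -0.78, 1, 0, 0, 0, 0.4]
    - [0, 0, 1, 0, 0, 0, 0.4]
    - [0, 0, 1, 0, 0, 0, 0.4]

```text
t: 13.55
tool_pos: [0.5992, 0.2331, 0.2159]
tool_rot: [2.183, 2.259, 0.0]
contact_force: [-0.9, -0.8, -1.0]
opening: 0.0596
grip_force: 0.0
```

Request:
jog_arm:
  plan:
    - [0, 0, 1, 0, 0, 0, 0.4]
    - [0, 0, 1, 0, 0, 0, 0.4]
    - [0, 0, 1, 0, 0, 0, 0.4]
    - [0, 0, 0.8, 0, 0, 0, 0.4]
    - [0, 0, 0, 0, 0, 0, 0.4]
    - [0, 0, 0, 0, 0, 0, 0.4]

```text
t: 14.15
tool_pos: [0.5995, 0.2331, 0.1406]
tool_rot: [2.183, 2.259, -0.0]
contact_force: [0.3, 0.2, 0.4]
opening: 0.0599
grip_force: 0.0
```

```bash
python3 go.py .5995 .2345 .042 2
```

```text
t 14.15 pos [0.5995 0.2331 0.1406] yaw 1.9 q6 0.22 F [0.3 0.2 0.4] open 0.0599 grip 0.0
turn [-0.     0.    -0.001] then shift [0.07 0.   4.93]
```

Request:
jog_arm:
  plan:
    - [0.07, 0, 0.9, 0, 0, 0, 0.2]
    - [0, 0, 1, 0, 0, 0, 0.2]
    - [0, 0, 1, 0, 0, 0, 0.2]
    - [0, 0, 1, 0, 0, 0, 0.2]
    - [0, 0, 1, 0, 0, 0, 0.1]
    - [0, 0, 0, 0, 0, 0, -0.2]
    - [0, 0, 0, 0, 0, 0, -0.35]
    - [0, 0, 0, 0, 0, 0, -0.5]
  grip_force: 20

```text
t: 14.95
tool_pos: [0.6002, 0.2351, 0.044]
tool_rot: [2.182, 2.259, 0.003]
contact_force: [-0.1, -0.2, -1.0]
opening: 0.0249
grip_force: 20.9
```

Request:
jog_arm:
  plan:
    - [0, 0, 0, 0, 0, 0, -0.5]
    - [0, 0, 0, 0, 0, 0, -0.2]
    - [0, 0, 0, 0, 0, 0, 0]
    - [0, 0, 0, 0, 0, -0.18, 0]
    - [0, 0, 0, 0, 0, -0.18, 0]
    - [0, 0, 0, 0, 0, -0.18, 0]
    - [0, 0, 0, 0, 0, -0.18, 0]
    - [0, 0, 0, 0, 0, -0.18, 0]

```text
t: 15.75
tool_pos: [0.5994, 0.2349, 0.043]
tool_rot: [1.257, 2.878, 0.001]
contact_force: [0.4, 0.4, -0.3]
opening: 0.0427
grip_force: 0.0
```

Request:
jog_arm:
  plan:
    - [0, 0, 0, 0, 0, -0.18, 0]
    - [0, 0, 0, 0, 0, -0.18, 0]
    - [0, 0, 0, 0, 0, -0.18, 0]
    - [0, 0, 0, 0, 0, -0.18, 0]
    - [0, 0, 0, 0, 0, -0.18, 0]
    - [0, 0, 0, 0, 0, -0.18, 0]
    - [0, 0, 0, 0, 0, 0, -0.2]
    - [0, 0, 0, 0, 0, 0, -0.6]

```text
t: 16.55
tool_pos: [0.5995, 0.235, 0.043]
tool_rot: [-0.025, 3.141, 0.001]
contact_force: [-0.1, 0.0, -0.3]
opening: 0.0252
grip_force: 20.7
```

Request:
jog_arm:
  plan:
    - [0, 0, 0, 0, 0, 0, -1]
    - [0, 0, 0, 0, 0, 0, -1]
    - [0, 0, 0, 0, 0, 0, -1]
    - [0, 0, 0, 0, 0, 0, -1]
  grip_force: 50

```text
t: 16.95
tool_pos: [0.5996, 0.235, 0.043]
tool_rot: [-0.029, 3.141, 0.001]
contact_force: [0.2, 0.7, 3.9]
opening: 0.0248
grip_force: 49.3
```

```bash
python3 go.py .632 -.0325 .26 91.9
```

```text
t 16.95 pos [0.5996 0.235  0.043 ] yaw 91.1 q6 -1.33 F [0.2 0.7 3.9] open 0.0248 grip 49.3
turn [ 0.     0.001 -0.019] then shift [ -1.18 -13.42 -10.85]
```

Request:
jog_arm:
  plan:
    - [0, 0, -0.4, 0, 0, 0, -1]
    - [0, 0, -0.8, 0, 0, 0, -1]
    - [0, 0, -1, 0, 0, 0, -1]
    - [0, 0, -1, 0, 0, 0, -1]
    - [0, 0, -1, 0, 0, 0, -1]
    - [0, 0, -1, 0, 0, 0, -1]
    - [-0.1, -0.8, -1, 0, 0, 0, -1]
    - [-0.1, -0.8, -1, 0, 0, 0, -1]

```text
t: 17.75
tool_pos: [0.6035, 0.2027, 0.1882]
tool_rot: [-0.031, 3.141, -0.0]
contact_force: [0.5, -0.4, -1.2]
opening: 0.0244
grip_force: 49.2
```

Request:
jog_arm:
  plan:
    - [-0.1, -0.9, -1, 0, 0, 0, -1]
    - [-0.1, -0.9, -1, 0, 0, 0, -1]
    - [-0.1, -1, -1, 0, 0, 0, -1]
    - [-0.1, -1, -0.7, 0, 0, 0, -1]
    - [-0.1, -1, 0, 0, 0, 0, -1]
    - [-0.1, -1, 0, 0, 0, 0, -1]
    - [-0.1, -1, 0, 0, 0, 0, -1]
    - [-0.1, -1, 0, 0, 0, 0, -1]

```text
t: 18.55
tool_pos: [0.6224, 0.0463, 0.2614]
tool_rot: [-0.029, 3.141, -0.0]
contact_force: [0.3, 0.1, -0.8]
opening: 0.0249
grip_force: 49.2
```

Request:
jog_arm:
  plan:
    - [-0.1, -1, 0, 0, 0, 0, -1]
    - [0, -1, 0, 0, 0, 0, -1]
    - [0, -0.8, 0, 0, 0, 0, -1]
    - [0, -0.6, 0, 0, 0, 0, -1]
    - [0, 0, 0, 0, 0, 0, -1]
    - [0, 0, 0, 0, 0, 0, -1]
    - [0, 0, 0, 0, 0, 0, -1]

```text
t: 19.25
tool_pos: [0.6259, -0.02, 0.2605]
tool_rot: [0.031, -3.141, -0.001]
contact_force: [-0.3, 0.3, -1.2]
opening: 0.0243
grip_force: 49.3
```

```bash
python3 go.py .632 -.0325 .236 91.9
```

```text
t 19.25 pos [ 0.6259 -0.02    0.2605] yaw 91.1 q6 -1.74 F [-0.3  0.3 -1.2] open 0.0243 grip 49.3
turn [ 0.    -0.    -0.017] then shift [-0.28 -0.63  1.23]
```

Request:
jog_arm:
  plan:
    - [-0.28, -0.63, 0, 0, 0, 0, -1]
    - [0, 0, 0.4, 0, 0, 0, -1]
    - [0, 0, 0.4, 0, 0, 0, -1]
    - [0, 0, 0.4, 0, 0, 0, -1]
    - [0, 0, 0.1, 0, 0, 0, -1]
    - [0, 0, 0, 0, 0, 0, -1]
    - [0, 0, 0, 0, 0, 0, -1]

```text
t: 19.95
tool_pos: [0.6319, -0.0331, 0.2346]
tool_rot: [-0.03, 3.141, -0.0]
contact_force: [-0.4, 0.3, -1.3]
opening: 0.0242
grip_force: 49.3
```

Request:
jog_arm:
  plan:
    - [0, 0, 0.1, 0, 0, 0, -1]
    - [0, 0, 0.1, 0, 0, 0, -1]
    - [0, 0, 0.1, 0, 0, 0, -1]
    - [0, 0, 0, 0, 0, 0, -1]

```text
t: 20.35
tool_pos: [0.6316, -0.0332, 0.228]
tool_rot: [0.03, -3.141, -0.0]
contact_force: [0.5, -0.2, -1.8]
opening: 0.0243
grip_force: 49.3
```

```bash
python3 go.py .632 -.0325 .2 91.9; python3 - <<'E'
from h import *
print(ctrl.get_obs()["wrist_torque"].round(2))
a,_=shot("scene","scene4");b,_=shot("top","top4")
a=cv2.imread("pics/scene4.png")[190:290,200:320]; a=cv2.resize(a,None,fx=6,fy=6,interpolation=3)
cv2.imwrite("pics/c4.png",a)
E
```

```text
t 20.35 pos [ 0.6316 -0.0332  0.228 ] yaw 91.1 q6 -1.76 F [ 0.5 -0.2 -1.8] open 0.0243 grip 49.3
turn [ 0.    -0.001 -0.018] then shift [-0.02  0.03  1.4 ]
[-0.02 -0.03 -0.01]
```

View pics/c4.png

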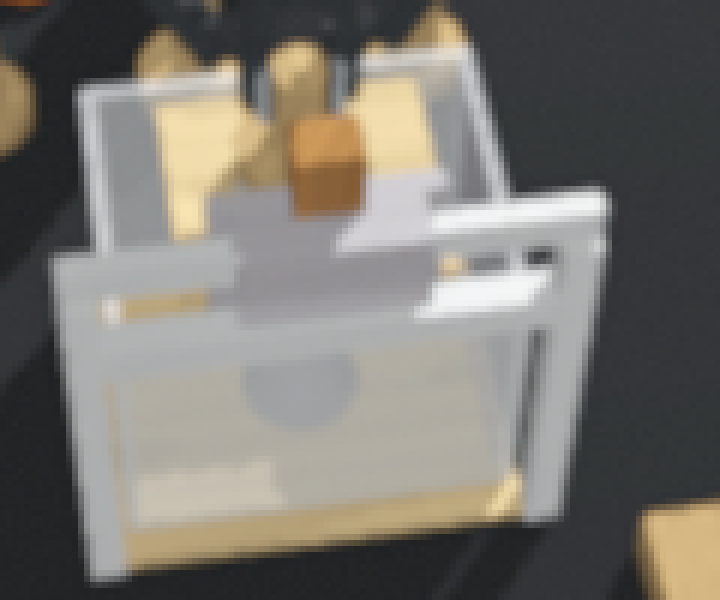

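The crop shows the puck base at the bore mouth, with the knob at (300,80) and the base edge near (250,150). I keep lowering while watching the force.

Request:
jog_arm:
  plan:
    - [0, 0, 0.1, 0, 0, 0, -1]
    - [0, 0, 0.1, 0, 0, 0, -1]
    - [0, 0, 0, 0, 0, 0, -1]

```text
t: 20.75
tool_pos: [0.6316, -0.0332, 0.224]
tool_rot: [0.03, -3.141, -0.0]
contact_force: [0.5, 0.5, -2.0]
opening: 0.0246
grip_force: 49.3
```

Request:
jog_arm:
  plan:
    - [0, 0, 0.1, 0, 0, 0, -1]
    - [0, 0, 0.1, 0, 0, 0, -1]
    - [0, 0, 0, 0, 0, 0, -1]

```text
t: 21.05
tool_pos: [0.6319, -0.0333, 0.2205]
tool_rot: [-0.03, 3.141, -0.0]
contact_force: [0.7, -0.4, 0.3]
opening: 0.0245
grip_force: 49.4
```

Request:
jog_arm:
  plan:
    - [0, 0, 0.1, 0, 0, 0, -1]
    - [0, 0, 0.1, 0, 0, 0, -1]
    - [0, 0, 0, 0, 0, 0, -1]

```text
t: 21.35
tool_pos: [0.6327, -0.033, 0.2187]
tool_rot: [-0.03, 3.138, 0.0]
contact_force: [-0.1, 1.3, 5.4]
opening: 0.0245
grip_force: 50.0
```

Request:
jog_arm:
  plan:
    - [0, 0, 0.1, 0, 0, 0, -1]
    - [0, 0, 0.1, 0, 0, 0, -1]
    - [0, 0, 0, 0, 0, 0, -1]

```text
t: 21.65
tool_pos: [0.6337, -0.0329, 0.2179]
tool_rot: [-0.031, 3.135, -0.0]
contact_force: [-1.7, 1.9, 14.5]
opening: 0.0248
grip_force: 51.2
```

```bash
cat > m4.py <<'E'
from h import *
import sys
f=sys.argv[1]
print(ctrl.get_obs()["wrist_torque"].round(2))
for n in("scene","top"):
    im,d=shot(n,n+f); w=cloud(n,d)
    near=(abs(w[...,0]-.635)<.06)&(abs(w[...,1]+.03)<.06)&(w[...,2]>.165)&(w[...,2]<.2)
    q=w[near]; 
    if len(q)<50: print(n,len(q)); continue
    c=np.linalg.lstsq(np.c_[q[:,:2]-[.632,-.0325],np.ones(len(q))],q[:,2],rcond=None)[0]; print(n,'shelf',len(q),c.round(4))
    q=w[(w[...,2]>.278)&(w[...,2]<.31)&(abs(w[...,0]-.70)<.02)&(abs(w[...,1]+.03)<.03)]; print('  block',len(q),q.mean(0).round(4))
    hsv=cv2.cvtColor(im,cv2.COLOR_RGB2HSV)
    q=w[(w[...,2]>.192)&(w[...,2]<.26)&(abs(w[...,0]-.63)<.045)&(abs(w[...,1]+.03)<.045)&(hsv[...,1]>70)&(hsv[...,0]>10)]
    for lo in np.arange(.16,.26,.01):
        k=q[(q[:,2]>=lo)&(q[:,2]<lo+.01)]
        if len(k)>5: print('  puck',lo.round(2),len(k),k.mean(0).round(4),np.ptp(k,0).round(3))
    b=cv2.imread(f"pics/{n}{f}.png"); b=b[185:285,200:320] if n=="scene" else b[90:190,200:320]
    cv2.imwrite(f"pics/c_{n}{f}.png",cv2.resize(b,None,fx=6,fy=6,interpolation=3))
E
python3 m4.py 5; python3 - <<'E'
import sys; sys.path.insert(0,'.')
from h import *
import os; os.chdir('.')
for f in("3",):
  for n in("scene","top"):
    w=cloud(n,np.load(f"pics/{n}{f}.npz")["d"]); q=w[(abs(w[...,0]-.635)<.06)&(abs(w[...,1]+.03)<.06)&(w[...,2]>.165)&(w[...,2]<.2)]
    print('ref',n,np.linalg.lstsq(np.c_[q[:,:2]-[.632,-.0325],np.ones(len(q))],q[:,2],rcond=None)[0].round(4))
E
```

```text
[0.26 0.88 0.04]
scene shelf 417 [ 0.1178 -0.0091  0.1833]
  block 138 [ 0.6999 -0.0307  0.2875]
  puck 0.19 49 [ 0.6345 -0.0524  0.1954] [0.03  0.018 0.007]
  puck 0.2 6 [ 0.6385 -0.0459  0.2035] [0.017 0.014 0.007]
  puck 0.23 15 [ 0.6407 -0.0305  0.2353] [0.015 0.051 0.008]
  puck 0.24 69 [ 0.6377 -0.0327  0.2446] [0.023 0.049 0.007]
top shelf 529 [ 0.1501 -0.0131  0.1864]
  block 0 [nan nan nan]
  puck 0.19 89 [ 0.6153 -0.0315  0.1961] [0.025 0.052 0.008]
  puck 0.2 6 [ 0.6167 -0.0215  0.2027] [0.006 0.029 0.003]
ref scene [0.036  0.0034 0.1823]
ref top [0.0398 0.0002 0.1828]m4.py:11: RuntimeWarning: Mean of empty slice.
  q=w[(w[...,2]>.278)&(w[...,2]<.31)&(abs(w[...,0]-.70)<.02)&(abs(w[...,1]+.03)<.03)]; print('  block',len(q),q.mean(0).round(4))
  ret = um.true_divide(
```

View pics/c_scene5.png

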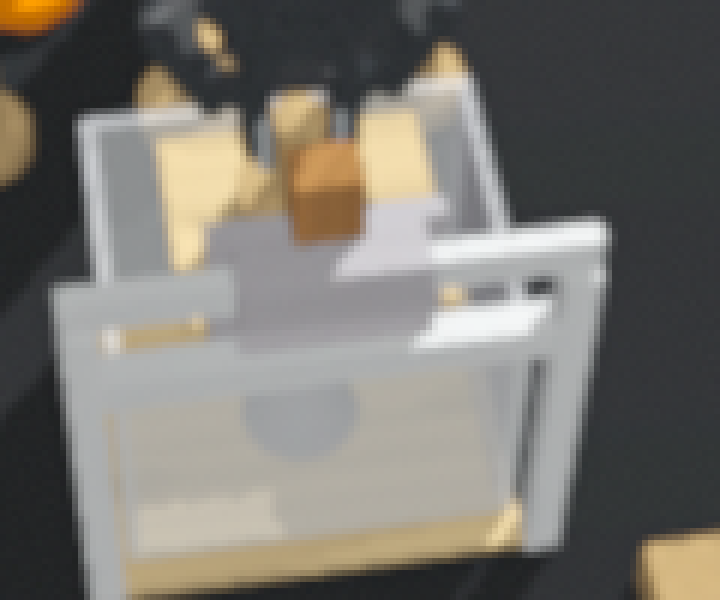

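The base is about 8 mm into the bore and binds on the -x side, since the tool was pushed +x. I unload, shift +2 mm in x and lower again.

Request:
jog_arm:
  plan:
    - [0, 0, -0.2, 0, 0, 0, -1]
    - [-0.1, 0, 0, 0, 0, 0, -1]
    - [0, 0, 0, 0, 0, 0, -1]

```text
t: 22.05
tool_pos: [0.6338, -0.0332, 0.2156]
tool_rot: [0.03, -3.141, -0.0]
contact_force: [0.4, 1.0, -1.5]
opening: 0.0245
grip_force: 49.4
```

Request:
jog_arm:
  plan:
    - [0, 0, 0.1, 0, 0, 0, -1]
    - [0, 0, 0.1, 0, 0, 0, -1]
    - [0, 0, 0, 0, 0, 0, -1]

```text
t: 22.35
tool_pos: [0.6336, -0.0331, 0.2114]
tool_rot: [0.03, -3.141, -0.001]
contact_force: [1.1, 0.3, -1.1]
opening: 0.0246
grip_force: 49.4
```

Request:
jog_arm:
  plan:
    - [0, 0, 0.1, 0, 0, 0, -1]
    - [0, 0, 0, 0, 0, 0, -1]
    - [0, 0, 0, 0, 0, 0, -1]

```text
t: 22.65
tool_pos: [0.6337, -0.0332, 0.2102]
tool_rot: [0.03, -3.141, -0.0]
contact_force: [0.9, 0.9, -1.9]
opening: 0.0243
grip_force: 49.4
```

Request:
jog_arm:
  plan:
    - [0, 0, 0.2, 0, 0, 0, -1]
    - [0, 0, 0.2, 0, 0, 0, -1]
    - [0, 0, 0.2, 0, 0, 0, -1]
    - [0, 0, 0, 0, 0, 0, -1]

```text
t: 23.05
tool_pos: [0.6338, -0.033, 0.1978]
tool_rot: [0.03, -3.141, -0.0]
contact_force: [2.1, 0.8, -1.4]
opening: 0.0244
grip_force: 49.4
```

Request:
jog_arm:
  plan:
    - [0, 0, 0, 0, 0, 0, -0.1]
    - [0, 0, 0, 0, 0, 0, 0.1]
    - [0, 0, 0, 0, 0, 0, 0.1]
    - [0, 0, -0.5, 0, 0, 0, 0.1]
    - [0, 0, -1, 0, 0, 0, 0.1]
    - [0, 0, -1, 0, 0, 0, 0.1]
    - [0, 0, -1, 0, 0, 0, 0.1]
    - [0, 0, -1, 0, 0, 0, 0.1]

```text
t: 23.85
tool_pos: [0.6339, -0.0333, 0.2904]
tool_rot: [-0.03, 3.141, -0.001]
contact_force: [-0.9, 0.4, -0.5]
opening: 0.0471
grip_force: 0.0
```

Request:
jog_arm:
  plan:
    - [1, 0, -0.3, 0, 0, 0, 0.2]
    - [1, 0, 0, 0, 0, 0, 0.2]
    - [1, 0, 0, 0, 0, 0, 0.2]
    - [1, 0, 0, 0, 0, 0, 0.2]
    - [1, 0, 0, 0, 0, 0, 0.2]
    - [1, 0, 0, 0, 0, 0, 0.2]
    - [1, 0, 0, 0, 0, 0, 0.2]
    - [1, 0, 0, 0, 0, 0, 0.2]

```text
t: 24.65
tool_pos: [0.4731, -0.0363, 0.2956]
tool_rot: [-0.03, 3.14, -0.001]
contact_force: [0.2, 0.6, 0.1]
opening: 0.0512
grip_force: 0.0
```

```bash
python3 k.py b; python3 go.py .434 .056 .1 91.9;python3 - <<'E'
from h import *
a=cv2.imread("pics/scene_b.png")[150:300,180:330]; a=cv2.resize(a,(600,600),interpolation=3); cv2.imwrite("pics/c6.png",a)
w=cloud("scene",np.load("pics/scene_b.npz")["d"]); q=w[(abs(w[...,0]-.635)<.06)&(abs(w[...,1]+.03)<.06)&(w[...,2]>.165)&(w[...,2]<.2)]
print('shelf',np.linalg.lstsq(np.c_[q[:,:2]-[.632,-.0325],np.ones(len(q))],q[:,2],rcond=None)[0].round(4))
q=w[(w[...,2]>.278)&(w[...,2]<.3)&(abs(w[...,0]-.70)<.03)&(abs(w[...,1]+.03)<.03)]; print('block',q.mean(0).round(4))
E
```

```text
scene [ 0.3332 -0.1563  0.0676] 50 top [ 0.3306 -0.1567  0.0705] h 17
scene [0.4384 0.054  0.0685] 52 top [0.4371 0.0546 0.0702] h 19
scene [ 0.4399 -0.0664  0.0688] 53 top [ 0.4385 -0.0663  0.07  ] h 19
scene [ 0.4479 -0.1854  0.0681] 53 top [ 0.4461 -0.1855  0.07  ] h 19
scene [ 0.52   -0.2607  0.068 ] 63 top [ 0.5188 -0.2612  0.0697] h 89
top [ 0.6523 -0.0434  0.0707] 30 top [ 0.6502 -0.0433  0.0727] h 18
top [ 0.5135 -0.2584  0.0706] 55 top [ 0.5136 -0.2589  0.0712] h 90
top [ 0.4418 -0.1831  0.0698] 56 top [ 0.4423 -0.1834  0.071 ] h 18
top [ 0.4336 -0.0643  0.0706] 53 top [ 0.4334 -0.0644  0.0711] h 23
top [ 0.3267 -0.1545  0.0713] 55 top [ 0.3267 -0.1542  0.0716] h 16
t 24.75 pos [ 0.4728 -0.0363  0.2958] yaw 91.1 q6 -1.82 F [ 0.2 -0.6  0.9] open 0.0511 grip 0.0
turn [-0.001  0.002 -0.019] then shift [1.79 4.67 9.79]
shelf [0.0504 0.0048 0.1804]
block [ 0.7002 -0.0304  0.2878]
```

View pics/c6.png

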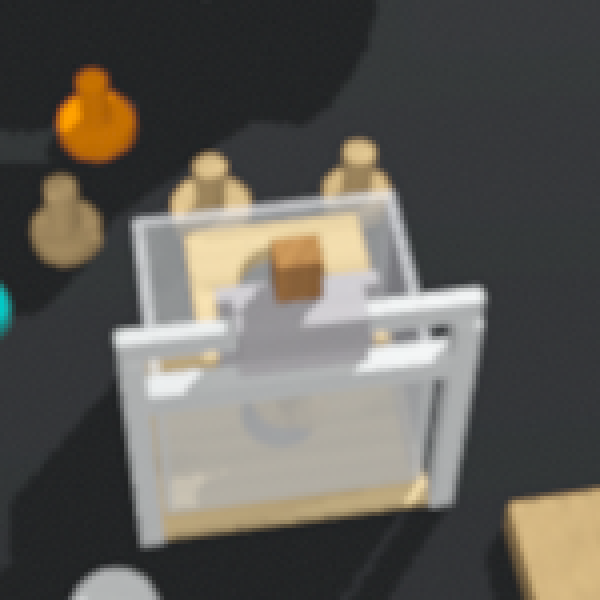

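Puck 1 dropped through the bore; it shows at (280,415) in the bin through the clear wall. The gauge still hangs. Next is the puck at (.4345,.0565).

Request:
jog_arm:
  plan:
    - [0.36, 0.93, 0.5, 0, 0, 0, 0.2]
    - [0.36, 0.93, 0.5, 0, 0, 0, 0.2]
    - [0.36, 0.93, 0.5, 0, 0, 0, 0.2]
    - [0.36, 0.93, 0.5, 0, 0, 0, 0.2]
    - [0.3, 0.95, 0.5, 0, 0, 0, 0.2]
    - [0, 0, 0.6, 0, 0, 0.18, 0.2]
    - [0, 0, 0.6, 0, 0, 0.18, 0.2]
    - [0, 0, 0.6, 0, 0, 0.18, 0.2]

```text
t: 25.55
tool_pos: [0.4381, 0.0568, 0.2088]
tool_rot: [0.64, 3.074, 0.0]
contact_force: [0.3, -0.2, -0.7]
opening: 0.0511
grip_force: 0.0
```

Request:
jog_arm:
  plan:
    - [0, 0, 0.6, 0, 0, 0.18, 0.2]
    - [0, 0, 0.6, 0, 0, 0.18, 0.2]
    - [0, 0, 0.6, 0, 0, 0.18, 0.2]
    - [0, 0, 0.6, 0, 0, 0.18, 0.2]
    - [0, 0, 0.6, 0, 0, 0.18, 0.2]
    - [0, 0, 0.6, 0, 0, 0.18, 0.2]
    - [0, 0, 0.6, 0, 0, 0.18, 0.2]
    - [0, 0, 0.3, 0, 0, 0.18, 0.2]

```text
t: 26.35
tool_pos: [0.4376, 0.0566, 0.1179]
tool_rot: [-2.189, -2.253, 0.001]
contact_force: [0.5, 0.1, 1.0]
opening: 0.0512
grip_force: 0.0
```

```bash
python3 go.py .4345 .0565 .042 1.9
```

```text
t 26.35 pos [0.4376 0.0566 0.1179] yaw 1.6 q6 -0.07 F [0.5 0.1 1. ] open 0.0512 grip 0.0
turn [-0.001 -0.    -0.006] then shift [ 0.   -0.16  3.8 ]
```

Request:
jog_arm:
  plan:
    - [0, -0.16, 0.8, 0, 0, 0, 0.2]
    - [0, 0, 1, 0, 0, 0, 0.2]
    - [0, 0, 1, 0, 0, 0, 0.2]
    - [0, 0, 0.9, 0, 0, 0, 0.1]
    - [0, 0, 0, 0, 0, 0, -0.1]
    - [0, 0, 0, 0, 0, 0, -0.3]
    - [0, 0, 0, 0, 0, 0, -0.5]
    - [0, 0, 0, 0, 0, 0, -0.5]
  grip_force: 20

```text
t: 27.15
tool_pos: [0.435, 0.0564, 0.0456]
tool_rot: [2.182, 2.258, 0.002]
contact_force: [-0.5, -0.0, -1.9]
opening: 0.025
grip_force: 21.4
```

Request:
jog_arm:
  plan:
    - [0, 0, 0, 0, 0, 0, -0.2]
    - [0, 0, 0, 0, 0, 0, 0]
    - [0, 0, 0, 0, 0, -0.18, 0]
    - [0, 0, 0, 0, 0, -0.18, 0]
    - [0, 0, 0, 0, 0, -0.18, 0]
    - [0, 0, 0, 0, 0, -0.18, 0]
    - [0, 0, 0, 0, 0, -0.18, 0]
    - [0, 0, 0, 0, 0, -0.18, 0]

```text
t: 27.95
tool_pos: [0.4344, 0.0564, 0.0449]
tool_rot: [1.051, 2.96, 0.0]
contact_force: [1.1, -0.3, -0.6]
opening: 0.0426
grip_force: 0.0
```

Request:
jog_arm:
  plan:
    - [0, 0, 0, 0, 0, -0.18, 0]
    - [0, 0, 0, 0, 0, -0.18, 0]
    - [0, 0, 0, 0, 0, -0.18, 0]
    - [0, 0, 0, 0, 0, -0.18, 0]
    - [0, 0, 0, 0, 0, -0.18, 0]
    - [0, 0, 0, 0, 0, 0, -0.2]
    - [0, 0, 0, 0, 0, 0, -0.6]
    - [0, 0, 0, 0, 0, 0, -1]

```text
t: 28.75
tool_pos: [0.4344, 0.0563, 0.0448]
tool_rot: [-0.027, 3.141, -0.0]
contact_force: [0.7, -0.2, 1.8]
opening: 0.0252
grip_force: 21.1
```

Request:
jog_arm:
  plan:
    - [0, 0, 0, 0, 0, 0, -1]
    - [0, 0, 0, 0, 0, 0, -1]
    - [0, 0, 0, 0, 0, 0, -1]
  grip_force: 50

```text
t: 29.05
tool_pos: [0.4345, 0.0563, 0.0449]
tool_rot: [-0.029, 3.141, -0.0]
contact_force: [-1.9, -1.5, 4.1]
opening: 0.0246
grip_force: 49.1
```

```bash
python3 go.py .634 -.033 .26 91.1
```

```text
t 29.05 pos [0.4345 0.0563 0.0449] yaw 91.1 q6 -1.63 F [-1.9 -1.5  4.1] open 0.0246 grip 49.1
turn [-0.     0.001 -0.001] then shift [ -9.89  -4.66 -10.75]
```

Request:
jog_arm:
  plan:
    - [0, 0, -0.4, 0, 0, 0, -1]
    - [0, 0, -0.85, 0, 0, 0, -1]
    - [0, 0, -1, 0, 0, 0, -1]
    - [0, 0, -1, 0, 0, 0, -1]
    - [0, 0, -1, 0, 0, 0, -1]
    - [0, 0, -1, 0, 0, 0, -1]
    - [0, -0.5, -1, 0, 0, 0, -1]
    - [0, -0.5, -1, 0, 0, 0, -1]

```text
t: 29.85
tool_pos: [0.4338, 0.0365, 0.1898]
tool_rot: [0.031, -3.14, -0.001]
contact_force: [0.3, 0.7, -1.4]
opening: 0.0239
grip_force: 49.3
```

Request:
jog_arm:
  plan:
    - [-0.5, -0.4, -1, 0, 0, 0, -1]
    - [-0.9, -0.4, -1, 0, 0, 0, -1]
    - [-1, -0.4, -1, 0, 0, 0, -1]
    - [-1, -0.4, -0.5, 0, 0, 0, -1]
    - [-1, -0.4, 0, 0, 0, 0, -1]
    - [-1, -0.4, 0, 0, 0, 0, -1]
    - [-1, -0.4, 0, 0, 0, 0, -1]
    - [-1, -0.4, 0, 0, 0, 0, -1]

```text
t: 30.65
tool_pos: [0.584, -0.0248, 0.2587]
tool_rot: [0.03, -3.14, -0.001]
contact_force: [-0.1, -0.6, -1.3]
opening: 0.0245
grip_force: 49.3
```

Request:
jog_arm:
  plan:
    - [-1, -0.4, 0, 0, 0, 0, -1]
    - [-0.8, -0.06, 0, 0, 0, 0, -1]
    - [-0.4, 0, 0, 0, 0, 0, -1]
    - [-0.3, 0, 0, 0, 0, 0, -1]
    - [0, 0, 0, 0, 0, 0, -1]
    - [0, 0, 0, 0, 0, 0, -1]

```text
t: 31.25
tool_pos: [0.6334, -0.0328, 0.2594]
tool_rot: [0.03, -3.141, -0.0]
contact_force: [-0.2, -0.1, -1.3]
opening: 0.0245
grip_force: 49.3
```

```bash
python3 go.py .6342 -.033 .236 91.1
```

```text
t 31.25 pos [ 0.6334 -0.0328  0.2594] yaw 91.1 q6 -1.76 F [-0.2 -0.1 -1.3] open 0.0245 grip 49.3
turn [ 0.    -0.001  0.   ] then shift [-0.04 -0.01  1.17]
```

Request:
jog_arm:
  plan:
    - [-0.04, 0, 0.5, 0, 0, 0, -1]
    - [0, 0, 0.5, 0, 0, 0, -1]
    - [0, 0, 0.4, 0, 0, 0, -1]
    - [0, 0, 0.15, 0, 0, 0, -1]
    - [0, 0, 0.15, 0, 0, 0, -1]
    - [0, 0, 0.15, 0, 0, 0, -1]
    - [0, 0, 0, 0, 0, 0, -1]

```text
t: 31.95
tool_pos: [0.6345, -0.033, 0.2222]
tool_rot: [0.03, -3.141, -0.0]
contact_force: [-0.1, 0.1, -1.3]
opening: 0.0245
grip_force: 49.3
```

Request:
jog_arm:
  plan:
    - [0, 0, 0.1, 0, 0, 0, -1]
    - [0, 0, 0.1, 0, 0, 0, -1]
    - [0, 0, 0.1, 0, 0, 0, -1]
    - [0, 0, 0, 0, 0, 0, -1]

```text
t: 32.35
tool_pos: [0.6346, -0.0329, 0.2162]
tool_rot: [-0.03, 3.141, 0.0]
contact_force: [0.9, 0.5, -1.9]
opening: 0.0244
grip_force: 49.3
```

Request:
jog_arm:
  plan:
    - [0, 0, 0.2, 0, 0, 0, -1]
    - [0, 0, 0.2, 0, 0, 0, -1]
    - [0, 0, 0.2, 0, 0, 0, -1]
    - [0, 0, 0.2, 0, 0, 0, -1]
    - [0, 0, 0, 0, 0, 0, -1]

```text
t: 32.85
tool_pos: [0.6347, -0.0328, 0.1999]
tool_rot: [0.03, -3.141, -0.001]
contact_force: [1.3, 1.9, -1.2]
opening: 0.0243
grip_force: 49.3
```

Request:
jog_arm:
  plan:
    - [0, 0, 0, 0, 0, 0, -0.1]
    - [0, 0, 0, 0, 0, 0, 0.1]
    - [0, 0, 0, 0, 0, 0, 0.1]
    - [0, 0, -0.5, 0, 0, 0, 0.1]
    - [0, 0, -1, 0, 0, 0, 0.1]
    - [0, 0, -1, 0, 0, 0, 0.1]
    - [0, 0, -1, 0, 0, 0, 0.1]
    - [0, 0, -1, 0, 0, 0, 0.1]

```text
t: 33.65
tool_pos: [0.6347, -0.0331, 0.2925]
tool_rot: [-0.03, 3.141, -0.0]
contact_force: [1.7, -0.0, -0.6]
opening: 0.0472
grip_force: 0.0
```

Request:
jog_arm:
  plan:
    - [1, 0, -0.3, 0, 0, 0, 0.2]
    - [1, 0, 0, 0, 0, 0, 0.2]
    - [1, 0, 0, 0, 0, 0, 0.2]
    - [1, 0, 0, 0, 0, 0, 0.2]
    - [1, 0, 0, 0, 0, 0, 0.2]
    - [1, -0.5, 0, 0, 0, 0, 0.2]
    - [1, -0.5, 0, 0, 0, 0, 0.2]
    - [1, -0.5, 0, 0, 0, 0, 0.2]

```text
t: 34.45
tool_pos: [0.4745, -0.0663, 0.2976]
tool_rot: [-0.03, 3.14, -0.001]
contact_force: [-0.4, 0.0, -0.2]
opening: 0.0511
grip_force: 0.0
```

```bash
python3 k.py c; python3 go.py .4445 -.1835 .1 91.1;python3 - <<'E'
from h import *
a=cv2.imread("pics/scene_c.png")[150:300,180:330]; a=cv2.resize(a,(500,500),interpolation=3); b=cv2.imread("pics/top_c.png")[100:200,220:310];b=cv2.resize(b,(300,333),interpolation=3)
o=np.zeros((500,800,3),np.uint8);o[:,:500]=a;o[:333,500:]=b; cv2.imwrite("pics/c7.png",o)
E
```

```text
scene [ 0.333  -0.1567  0.0675] 49 top [ 0.3312 -0.1571  0.07  ] h 17
scene [ 0.4393 -0.0669  0.068 ] 54 top [ 0.4377 -0.0668  0.0698] h 19
scene [ 0.4482 -0.1857  0.0679] 56 top [ 0.4461 -0.1856  0.07  ] h 19
scene [ 0.5197 -0.261   0.0682] 61 top [ 0.5186 -0.2617  0.0696] h 89
top [ 0.6514 -0.0418  0.0715] 34 top [ 0.6498 -0.0415  0.073 ] h 18
top [ 0.5136 -0.2588  0.0698] 57 top [ 0.5134 -0.2592  0.0703] h 90
top [ 0.4417 -0.183   0.0692] 55 top [ 0.4425 -0.1838  0.0708] h 18
top [ 0.4336 -0.0643  0.0706] 53 top [ 0.4339 -0.0643  0.071 ] h 23
top [ 0.3265 -0.1541  0.0698] 55 top [ 0.3262 -0.1538  0.0707] h 16
t 34.55 pos [ 0.4741 -0.0668  0.2978] yaw 91.0 q6 -1.88 F [ 0.9  0.2 -0.2] open 0.0512 grip 0.0
turn [-0.001  0.002 -0.003] then shift [ 1.59 -5.8   9.89]
```

View pics/c7.png

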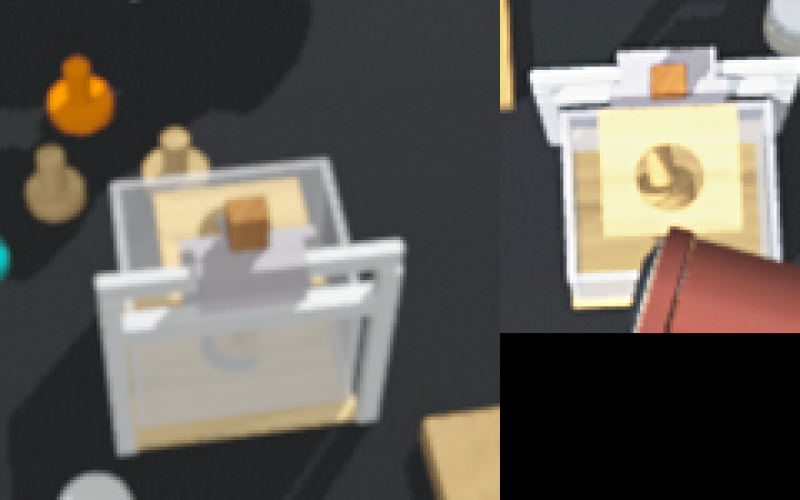

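Two pucks are gone from the table. The top crop shows one below the bore at (670,175), so I check its depth.

```bash
python3 - <<'E'
from h import *
for f in("top_b","top_c"):
    w=cloud("top",np.load(f"pics/{f}.npz")["d"]); q=w[(np.hypot(w[...,0]-.638,w[...,1]+.03)<.033)&(w[...,2]<.175)]
    print(f,len(q),np.percentile(q[:,2],[0,10,25,50,75,90,97]).round(3))
w=w[100:170,236:300]
u=w[...,2]; print((u[16:50:2,12:50:2]*1000).round(0))
E
```

```text
top_b 224 [0.005 0.062 0.074 0.081 0.087 0.092 0.168]
top_c 221 [0.006 0.065 0.075 0.084 0.095 0.103 0.167]
[[ 11.  -2.  -3.  -1. 251. 253. 257. 260. 253. 261. 254. 260. 254. 254.
  255. 257. 255. 252.  -2.]
 [ -5.  -2.   7.   1. 256. 258. 260. 257. 253. 255. 258. 253. 254. 256.
  258. 253. 260. 250.   1.]
 [ -4.   5.  -1.  -1. 253. 254. 253. 255. 293. 287. 286. 287. 291. 287.
  256. 257. 257. 257. 246.]
 [238. 246. 245. 246. 255. 255. 259. 255. 285. 292. 289. 291. 292. 291.
  260. 258. 258. 262. 240.]
 [245. 238. 243. 242. 250. 258. 256. 251. 256. 295. 290. 292. 290. 292.
  252. 251. 252. 259. 256.]
 [191. 191. 251. 255. 253. 255. 254. 256. 254. 291. 289. 294. 293. 286.
  254. 256. 258. 250. 257.]
 [196. 190. 255. 256. 256. 252. 251. 257. 257. 285. 288. 286. 286. 278.
  249. 250. 245. 243. 244.]
 [181. 179. 236. 234. 235. 234. 235. 231. 228. 252. 258. 221. 221. 219.
  219. 216. 217. 208. 210.]
 [ -2.   3.   2. 200. 198. 204. 199. 197. 193. 197. 187. 191. 185. 183.
  182. 184. 184. 188. 182.]
 [150. 182. 184. 189. 186. 184. 183. 182. 186. 181. 185. 182. 180. 186.
  179. 185. 188. 190. 188.]
 [142. 187. 179. 185. 178. 185. 184. 182. 182. 184. 186. 183. 182. 184.
  185. 189. 179. 185. 179.]
 [113. 179. 185. 186. 184. 187. 185.  nan 182. 180. 186. 186. 188. 185.
  182. 188. 185. 184. 183.]
 [ 89. 183. 188. 180. 181. 184. 189. 188. 182. 182. 184. 185. 188. 185.
  179. 183. 179. 182. 183.]
 [ 56. 188. 180. 183. 184. 184. 180. 181. 185. 188. 187. 183. 185. 189.
  182. 182. 186. 181. 186.]
 [ 23. 178. 184. 184. 181. 185. 180. 178. 182. 176. 100.  84.   7. 170.
  182. 186. 181. 178. 183.]
 [ -0. 183. 184. 179. 182. 182. 179. 183.  99. 100.  96.  90.   7.   9.
    8. 177. 183. 182. 184.]
 [ 12. 178. 185. 188. 184. 185. 177.   9.  91. 102.  95.  90.   3.  12.
    4.   4. 181. 188. 186.]]
```

Request:
jog_arm:
  plan:
    - [0.26, -0.97, 0.5, 0, 0, 0, 0.2]
    - [0.26, -0.97, 0.5, 0, 0, 0, 0.2]
    - [0.26, -0.97, 0.5, 0, 0, 0, 0.2]
    - [0.26, -0.97, 0.5, 0, 0, 0, 0.2]
    - [0.26, -0.97, 0.5, 0, 0, 0, 0.2]
    - [0.27, -0.95, 0.6, 0, 0, 0.18, 0.2]
    - [0, 0, 0.6, 0, 0, 0.18, 0.2]
    - [0, 0, 0.6, 0, 0, 0.18, 0.2]

```text
t: 35.35
tool_pos: [0.4467, -0.1832, 0.2107]
tool_rot: [0.643, 3.074, -0.0]
contact_force: [0.2, -0.4, 0.1]
opening: 0.0514
grip_force: 0.0
```

Request:
jog_arm:
  plan:
    - [0, 0, 0.6, 0, 0, 0.18, 0.2]
    - [0, 0, 0.6, 0, 0, 0.18, 0.2]
    - [0, 0, 0.6, 0, 0, 0.18, 0.2]
    - [0, 0, 0.6, 0, 0, 0.18, 0.2]
    - [0, 0, 0.6, 0, 0, 0.18, 0.2]
    - [0, 0, 0.6, 0, 0, 0.18, 0.2]
    - [0, 0, 0.4, 0, 0, 0.18, 0.2]
    - [0, 0, 0.2, 0, 0, 0.18, 0.2]

```text
t: 36.15
tool_pos: [0.4465, -0.1823, 0.126]
tool_rot: [-2.189, -2.253, -0.0]
contact_force: [-0.2, -0.2, -0.2]
opening: 0.0511
grip_force: 0.0
```

```bash
python3 go.py .4445 -.1835 .043 1.9
```

```text
t 36.15 pos [ 0.4465 -0.1823  0.126 ] yaw 1.7 q6 -0.57 F [-0.2 -0.2 -0.2] open 0.0511 grip 0.0
turn [-0.001 -0.001 -0.005] then shift [-0.06 -0.1   4.15]
```

Request:
jog_arm:
  plan:
    - [-0.06, -0.1, 0.9, 0, 0, 0, 0.2]
    - [0, 0, 1, 0, 0, 0, 0.2]
    - [0, 0, 1, 0, 0, 0, 0.2]
    - [0, 0, 1.0, 0, 0, 0, 0.1]
    - [0, 0, 0.2, 0, 0, 0, -0.1]
    - [0, 0, 0, 0, 0, 0, -0.3]
    - [0, 0, 0, 0, 0, 0, -0.5]
    - [0, 0, 0, 0, 0, 0, -0.5]
  grip_force: 20

```text
t: 36.95
tool_pos: [0.4449, -0.1842, 0.0456]
tool_rot: [2.181, 2.258, 0.001]
contact_force: [0.3, 0.2, -1.5]
opening: 0.0251
grip_force: 21.4
```

Request:
jog_arm:
  plan:
    - [0, 0, 0, 0, 0, 0, -0.2]
    - [0, 0, 0, 0, 0, 0, 0]
    - [0, 0, 0, 0, 0, -0.18, 0]
    - [0, 0, 0, 0, 0, -0.18, 0]
    - [0, 0, 0, 0, 0, -0.18, 0]
    - [0, 0, 0, 0, 0, -0.18, 0]
    - [0, 0, 0, 0, 0, -0.18, 0]
    - [0, 0, 0, 0, 0, -0.18, 0]

```text
t: 37.75
tool_pos: [0.4444, -0.1841, 0.045]
tool_rot: [1.051, 2.96, -0.0]
contact_force: [-0.6, -0.3, 0.3]
opening: 0.0426
grip_force: 0.0
```

Request:
jog_arm:
  plan:
    - [0, 0, 0, 0, 0, -0.18, 0]
    - [0, 0, 0, 0, 0, -0.18, 0]
    - [0, 0, 0, 0, 0, -0.18, 0]
    - [0, 0, 0, 0, 0, -0.18, 0]
    - [0, 0, 0, 0, 0, -0.18, 0]
    - [0, 0, 0, 0, 0, 0, -0.2]
    - [0, 0, 0, 0, 0, 0, -0.6]
    - [0, 0, 0, 0, 0, 0, -1]

```text
t: 38.55
tool_pos: [0.4444, -0.1842, 0.0449]
tool_rot: [-0.027, 3.141, -0.001]
contact_force: [-0.0, -1.4, 0.8]
opening: 0.025
grip_force: 23.2
```

Request:
jog_arm:
  plan:
    - [0, 0, 0, 0, 0, 0, -1]
    - [0, 0, 0, 0, 0, 0, -1]
    - [0, 0, 0, 0, 0, 0, -1]
  grip_force: 50

```text
t: 38.85
tool_pos: [0.4445, -0.1842, 0.045]
tool_rot: [-0.029, 3.141, -0.001]
contact_force: [-0.8, -1.2, 2.9]
opening: 0.0244
grip_force: 49.0
```

```bash
python3 go.py .6344 -.033 .26 91.1
```

```text
t 38.85 pos [ 0.4445 -0.1842  0.045 ] yaw 91.1 q6 -2.14 F [-0.8 -1.2  2.9] open 0.0244 grip 49.0
turn [-0.001  0.001 -0.001] then shift [ -9.64   7.38 -10.75]
```

Request:
jog_arm:
  plan:
    - [0, 0, -0.4, 0, 0, 0, -1]
    - [0, 0, -0.85, 0, 0, 0, -1]
    - [0, 0, -1, 0, 0, 0, -1]
    - [0, 0, -1, 0, 0, 0, -1]
    - [0, 0, -1, 0, 0, 0, -1]
    - [0, 0, -1, 0, 0, 0, -1]
    - [0, 0.8, -1, 0, 0, 0, -1]
    - [0, 0.8, -1, 0, 0, 0, -1]

```text
t: 39.65
tool_pos: [0.4427, -0.1511, 0.1897]
tool_rot: [0.028, -3.14, -0.002]
contact_force: [-0.0, -0.4, -1.9]
opening: 0.0243
grip_force: 49.2
```

Request:
jog_arm:
  plan:
    - [-0.5, 0.7, -1, 0, 0, 0, -1]
    - [-0.9, 0.7, -1, 0, 0, 0, -1]
    - [-1, 0.7, -1, 0, 0, 0, -1]
    - [-1, 0.7, -0.5, 0, 0, 0, -1]
    - [-1, 0.7, 0, 0, 0, 0, -1]
    - [-1, 0.7, 0, 0, 0, 0, -1]
    - [-1, 0.7, 0, 0, 0, 0, -1]
    - [-1, 0.6, 0, 0, 0, 0, -1]

```text
t: 40.45
tool_pos: [0.5893, -0.0379, 0.2586]
tool_rot: [0.03, -3.139, -0.001]
contact_force: [0.3, -0.5, -1.6]
opening: 0.0245
grip_force: 49.3
```

Request:
jog_arm:
  plan:
    - [-0.9, 0.2, 0, 0, 0, 0, -1]
    - [-0.7, 0.08, 0, 0, 0, 0, -1]
    - [-0.4, 0, 0, 0, 0, 0, -1]
    - [-0.24, 0, 0, 0, 0, 0, -1]
    - [0, 0, 0, 0, 0, 0, -1]
    - [0, 0, 0, 0, 0, 0, -1]

```text
t: 41.05
tool_pos: [0.6336, -0.0328, 0.2594]
tool_rot: [0.029, -3.141, -0.0]
contact_force: [-0.5, -0.4, -2.5]
opening: 0.0244
grip_force: 49.3
```

```bash
python3 go.py .6344 -.033 .236 91.1
```

```text
t 41.05 pos [ 0.6336 -0.0328  0.2594] yaw 91.1 q6 -1.76 F [-0.5 -0.4 -2.5] open 0.0244 grip 49.3
turn [ 0.    -0.001 -0.001] then shift [-0.04 -0.01  1.17]
```

Request:
jog_arm:
  plan:
    - [-0.05, 0, 0.5, 0, 0, 0, -1]
    - [0, 0, 0.5, 0, 0, 0, -1]
    - [0, 0, 0.4, 0, 0, 0, -1]
    - [0, 0, 0.15, 0, 0, 0, -1]
    - [0, 0, 0.15, 0, 0, 0, -1]
    - [0, 0, 0.15, 0, 0, 0, -1]
    - [0, 0, 0, 0, 0, 0, -1]

```text
t: 41.75
tool_pos: [0.6349, -0.0326, 0.2221]
tool_rot: [0.03, -3.141, -0.0]
contact_force: [-0.1, 0.3, -1.9]
opening: 0.0248
grip_force: 49.3
```

Request:
jog_arm:
  plan:
    - [0, 0, 0.1, 0, 0, 0, -1]
    - [0, 0, 0.1, 0, 0, 0, -1]
    - [0, 0, 0.1, 0, 0, 0, -1]
    - [0, 0, 0, 0, 0, 0, -1]

```text
t: 42.15
tool_pos: [0.6351, -0.0324, 0.2163]
tool_rot: [-0.03, 3.141, 0.001]
contact_force: [1.4, 0.3, -1.8]
opening: 0.0245
grip_force: 49.3
```

Request:
jog_arm:
  plan:
    - [0, 0, 0.2, 0, 0, 0, -1]
    - [0, 0, 0.2, 0, 0, 0, -1]
    - [0, 0, 0.2, 0, 0, 0, -1]
    - [0, 0, 0.2, 0, 0, 0, -1]
    - [0, 0, 0, 0, 0, 0, -1]

```text
t: 42.65
tool_pos: [0.635, -0.0325, 0.1997]
tool_rot: [0.03, -3.141, -0.0]
contact_force: [0.7, 1.3, -1.4]
opening: 0.0243
grip_force: 49.3
```

Request:
jog_arm:
  plan:
    - [0, 0, 0, 0, 0, 0, -0.1]
    - [0, 0, 0, 0, 0, 0, 0.1]
    - [0, 0, 0, 0, 0, 0, 0.1]
    - [0, 0, -0.5, 0, 0, 0, 0.1]
    - [0, 0, -1, 0, 0, 0, 0.1]
    - [0, 0, -1, 0, 0, 0, 0.1]
    - [0, 0, -1, 0, 0, 0, 0.1]
    - [0, 0, -1, 0, 0, 0, 0.1]

```text
t: 43.45
tool_pos: [0.6351, -0.0328, 0.2925]
tool_rot: [-0.03, 3.14, -0.001]
contact_force: [0.1, 0.7, -0.3]
opening: 0.0471
grip_force: 0.0
```

Request:
jog_arm:
  plan:
    - [1, 0, -0.3, 0, 0, 0, 0.2]
    - [1, 0, 0, 0, 0, 0, 0.2]
    - [1, 0, 0, 0, 0, 0, 0.2]
    - [1, 0, 0, 0, 0, 0, 0.2]
    - [1, 0, 0, 0, 0, 0, 0.2]
    - [1, -0.5, 0, 0, 0, 0, 0.2]
    - [1, -0.5, 0, 0, 0, 0, 0.2]
    - [1, -0.5, 0, 0, 0, 0, 0.2]

```text
t: 44.25
tool_pos: [0.4749, -0.066, 0.2977]
tool_rot: [-0.03, 3.14, -0.001]
contact_force: [0.6, -0.6, 0.1]
opening: 0.0516
grip_force: 0.0
```

```bash
python3 k.py d; python3 go.py .436 -.065 .12 91.1;python3 - <<'E'
from h import *
a=cv2.imread("pics/scene_d.png")[150:300,180:330]; a=cv2.resize(a,(500,500),interpolation=3); b=cv2.imread("pics/top_d.png")[100:200,220:310];b=cv2.resize(b,(300,333),interpolation=3)
o=np.zeros((500,800,3),np.uint8);o[:,:500]=a;o[:333,500:]=b; cv2.imwrite("pics/c8.png",o)
w=cloud("top",np.load("pics/top_d.npz")["d"]); q=w[(np.hypot(w[...,0]-.634,w[...,1]+.033)<.024)]
print(len(q),np.percentile(q[:,2],[0,10,25,50,75,90,97]).round(3))
w=cloud("scene",np.load("pics/scene_d.npz")["d"]); q=w[(abs(w[...,0]-.635)<.06)&(abs(w[...,1]+.03)<.06)&(w[...,2]>.165)&(w[...,2]<.2)]
print('shelf',np.linalg.lstsq(np.c_[q[:,:2]-[.632,-.0325],np.ones(len(q))],q[:,2],rcond=None)[0].round(4))
E
```

```text
scene [ 0.3326 -0.1563  0.0672] 49 top [ 0.3302 -0.1572  0.0696] h 17
scene [ 0.4394 -0.0665  0.0678] 54 top [ 0.4373 -0.067   0.0695] h 19
scene [ 0.5198 -0.2607  0.0677] 63 top [ 0.5176 -0.2613  0.0696] h 90
top [ 0.5136 -0.2587  0.0703] 57 top [ 0.5142 -0.2591  0.0709] h 90
top [ 0.4339 -0.0645  0.0703] 48 top [ 0.4339 -0.0642  0.0713] h 23
top [ 0.3263 -0.1543  0.0703] 55 top [ 0.3262 -0.1547  0.0708] h 16
t 44.35 pos [ 0.4746 -0.0665  0.2979] yaw 91.0 q6 -1.88 F [ 0.4 -0.4  0.2] open 0.0511 grip 0.0
turn [-0.002  0.002 -0.003] then shift [1.93 0.11 8.89]
169 [0.099 0.103 0.107 0.124 0.153 0.157 0.159]
shelf [0.0526 0.0032 0.1805]
```

View pics/c8.png

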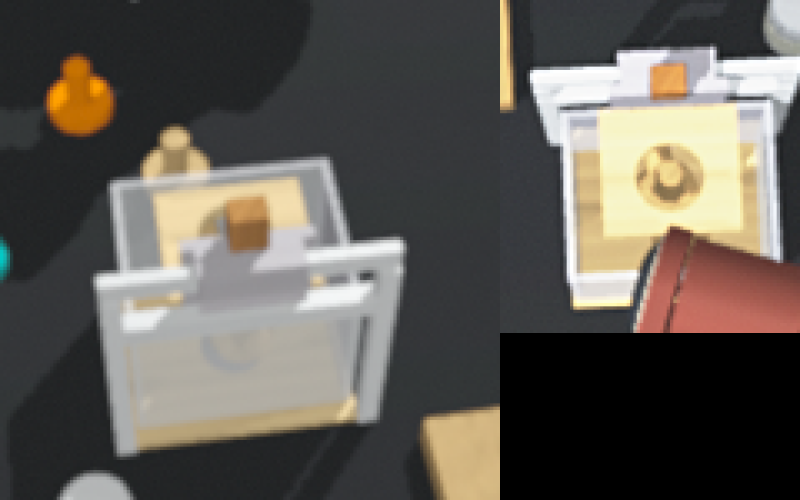

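The third puck rests in the bin with its knob top at 0.158, below the shelf, so its mid is about 0.12, which is within limits. Now the 65 mm puck goes to the tray.

Request:
jog_arm:
  plan:
    - [0.6, 0.1, 1, 0, 0, 0, 0.2]
    - [0.7, 0, 1, 0, 0, 0, 0.2]
    - [0.63, 0, 1, 0, 0, 0, 0.2]
    - [0, 0, 1, 0, 0, 0, 0.2]
    - [0, 0, 1, 0, 0, 0, 0.2]
    - [0, 0, 1, 0, 0, 0, 0.2]
    - [0, 0, 1, 0, 0, 0, 0.2]
    - [0, 0, 1, 0, 0, 0, 0.2]

```text
t: 45.15
tool_pos: [0.4379, -0.0642, 0.1365]
tool_rot: [-0.03, 3.14, -0.0]
contact_force: [0.7, -1.2, 0.1]
opening: 0.0514
grip_force: 0.0
```

Request:
jog_arm:
  plan:
    - [0, 0, 1, 0, 0, 0, 0.2]
    - [0, 0, 1, 0, 0, 0, 0.2]
    - [0, 0, 1, 0, 0, 0, 0.2]
    - [0, 0, 1, 0, 0, 0, 0.2]
    - [0, 0, 0.6, 0, 0, 0, 0.1]
    - [0, 0, 0, 0, 0, 0, -0.1]
    - [0, 0, 0, 0, 0, 0, -0.4]
    - [0, 0, 0, 0, 0, 0, -1]
  grip_force: 40

```text
t: 45.95
tool_pos: [0.438, -0.0646, 0.0456]
tool_rot: [-0.03, 3.14, -0.001]
contact_force: [-0.6, -0.2, -2.1]
opening: 0.025
grip_force: 39.3
```

Request:
jog_arm:
  plan:
    - [0, 0, 0, 0, 0, 0, -1]
    - [0, 0, 0, 0, 0, 0, -1]
    - [0, 0, 0, 0, 0, 0, -1]

```text
t: 46.25
tool_pos: [0.4375, -0.0645, 0.0452]
tool_rot: [-0.03, 3.14, -0.001]
contact_force: [-0.1, -0.4, 0.8]
opening: 0.0248
grip_force: 39.5
```

```bash
python3 go.py .4485 -.415 .15 91.1
```

```text
t 46.25 pos [ 0.4375 -0.0645  0.0452] yaw 91.1 q6 -1.9 F [-0.1 -0.4  0.8] open 0.0248 grip 39.5
turn [-0.     0.002 -0.001] then shift [ -0.21 -17.53  -5.24]
```

Request:
jog_arm:
  plan:
    - [0, 0, -0.5, 0, 0, 0, -1]
    - [0, 0, -1, 0, 0, 0, -1]
    - [0, 0, -1, 0, 0, 0, -1]
    - [0, 0, -1, 0, 0, 0, -1]
    - [0, 0, -1, 0, 0, 0, -1]
    - [0, -0.5, -0.75, 0, 0, 0, -1]
    - [0, -1, 0, 0, 0, 0, -1]
    - [0, -1, 0, 0, 0, 0, -1]

```text
t: 47.05
tool_pos: [0.4383, -0.1155, 0.1507]
tool_rot: [-0.031, 3.14, -0.002]
contact_force: [0.8, -0.8, -1.9]
opening: 0.0246
grip_force: 39.5
```

Request:
jog_arm:
  plan:
    - [0, -1, 0, 0, 0, 0, -1]
    - [0, -1, 0, 0, 0, 0, -1]
    - [0, -1, 0, 0, 0, 0, -1]
    - [0, -1, 0, 0, 0, 0, -1]
    - [0, -1, 0, 0, 0, 0, -1]
    - [0, -1, 0, 0, 0, 0, -1]
    - [0, -1, 0, 0, 0, 0, -1]
    - [0, -1, 0, 0, 0, 0, -1]

```text
t: 47.85
tool_pos: [0.4405, -0.2758, 0.1496]
tool_rot: [0.029, -3.141, 0.0]
contact_force: [0.1, 0.4, -2.0]
opening: 0.0244
grip_force: 39.5
```

Request:
jog_arm:
  plan:
    - [0, -1, 0, 0, 0, 0, -1]
    - [0, -1, 0, 0, 0, 0, -1]
    - [-0.2, -1, 0, 0, 0, 0, -1]
    - [0, -1, 0, 0, 0, 0, -1]
    - [0, -1, 0, 0, 0, 0, -1]
    - [0, -1, 0, 0, 0, 0, -1]
    - [0, -0.7, 0, 0, 0, 0, -1]
    - [0, 0, 0, 0, 0, 0, -1]

```text
t: 48.65
tool_pos: [0.4473, -0.4101, 0.1495]
tool_rot: [0.027, -3.141, 0.0]
contact_force: [0.4, 0.2, -2.1]
opening: 0.0245
grip_force: 39.5
```

```bash
python3 go.py .4485 -.415 .055 91.1
```

```text
t 48.65 pos [ 0.4473 -0.4101  0.1495] yaw 91.0 q6 -2.45 F [ 0.4  0.2 -2.1] open 0.0245 grip 39.5
turn [-0.    -0.    -0.002] then shift [-0.06 -0.25  4.72]
```

Request:
jog_arm:
  plan:
    - [-0.05, -0.25, 1, 0, 0, 0, -1]
    - [0, 0, 1, 0, 0, 0, -1]
    - [0, 0, 1, 0, 0, 0, -1]
    - [0, 0, 0.8, 0, 0, 0, -1]
    - [0, 0, 0.5, 0, 0, 0, -1]
    - [0, 0, 0.3, 0, 0, 0, -1]
    - [0, 0, 0, 0, 0, 0, -1]
    - [0, 0, 0, 0, 0, 0, -1]

```text
t: 49.45
tool_pos: [0.4491, -0.4136, 0.0584]
tool_rot: [-0.03, 3.141, -0.002]
contact_force: [-0.3, 0.2, -1.3]
opening: 0.0249
grip_force: 39.7
```

Request:
jog_arm:
  plan:
    - [0, 0, 0.1, 0, 0, 0, -1]
    - [0, 0, 0, 0, 0, 0, -1]

```text
t: 49.65
tool_pos: [0.4489, -0.4136, 0.0561]
tool_rot: [-0.03, 3.141, -0.001]
contact_force: [-1.1, 0.1, -1.3]
opening: 0.0246
grip_force: 39.7
```

Request:
jog_arm:
  plan:
    - [0, 0, 0.12, 0, 0, 0, -1]
    - [0, 0, 0, 0, 0, 0, -1]

```text
t: 49.85
tool_pos: [0.4485, -0.4131, 0.0529]
tool_rot: [0.03, -3.141, -0.0]
contact_force: [-0.3, 0.9, -2.6]
opening: 0.0251
grip_force: 39.7
```

Request:
jog_arm:
  plan:
    - [0, 0, 0.1, 0, 0, 0, -1]
    - [0, 0, 0, 0, 0, 0, -1]

```text
t: 50.05
tool_pos: [0.4487, -0.4135, 0.0513]
tool_rot: [-0.03, 3.141, -0.001]
contact_force: [0.1, -0.6, -0.2]
opening: 0.0245
grip_force: 39.7
```

Contact with the tray floor at the expected height. I release, lift away and check everything.

Request:
jog_arm:
  plan:
    - [0, 0, 0, 0, 0, 0, -0.3]
    - [0, 0, 0, 0, 0, 0, -0.1]
    - [0, 0, 0, 0, 0, 0, 0.1]
    - [0, 0, 0, 0, 0, 0, 0.1]
    - [0, 0, -0.5, 0, 0, 0, 0.1]
    - [0, 0, -1, 0, 0, 0, 0.1]
    - [0, 0, -1, 0, 0, 0, 0.1]
    - [0, 0, -1, 0, 0, 0, 0.1]

```text
t: 50.85
tool_pos: [0.4487, -0.4133, 0.1226]
tool_rot: [-0.03, 3.141, -0.001]
contact_force: [-0.4, 0.1, -0.5]
opening: 0.0472
grip_force: 0.0
```

Request:
jog_arm:
  plan:
    - [0, 0, -1, 0, 0, 0, 0.1]
    - [0, 0, -1, 0, 0, 0, 0.1]
    - [1, 0, -1, 0, 0, 0, 0.1]
    - [1, 0, -1, 0, 0, 0, 0.1]
    - [1, 0, 0, 0, 0, 0, 0.1]
    - [0, 0, 0, 0, 0, 0, 0.1]
    - [0, 0, 0, 0, 0, 0, 0.1]

```text
t: 51.55
tool_pos: [0.3887, -0.4144, 0.2016]
tool_rot: [-0.029, 3.141, -0.001]
contact_force: [0.6, 0.6, -0.8]
opening: 0.0472
grip_force: 0.0
```

```bash
python3 k.py e; python3 go.py .4 -.3 .2 91;python3 - <<'E'
from h import *
w=cloud("top",np.load("pics/top_e.npz")["d"]); q=w[(np.hypot(w[...,0]-.634,w[...,1]+.033)<.024)]
print('bore',len(q),np.percentile(q[:,2],[0,25,50,75,97]).round(3))
for n in("scene","top"):
    w=cloud(n,np.load(f"pics/{n}_e.npz")["d"]); q=w[(abs(w[...,0]-.635)<.06)&(abs(w[...,1]+.03)<.06)&(w[...,2]>.165)&(w[...,2]<.2)]
    print(n,'shelf',np.linalg.lstsq(np.c_[q[:,:2]-[.632,-.0325],np.ones(len(q))],q[:,2],rcond=None)[0].round(4))
    q=w[(np.hypot(w[...,0]-.4487,w[...,1]+.4135)<.025)&(w[...,2]>.06)]
    if len(q): print('puck65 knob',len(q),q.mean(0).round(4),np.percentile(q[:,2],95))
a=cv2.imread("pics/scene_e.png"); cv2.imwrite("pics/s9.png",cv2.resize(a,(800,600),interpolation=3))
E
```

```text
scene [ 0.3325 -0.1561  0.0673] 49 top [ 0.3304 -0.1571  0.0697] h 18
scene [ 0.5205 -0.2612  0.0681] 61 top [ 0.5188 -0.2618  0.0699] h 89
top [ 0.5917 -0.0227  0.0668] 26 top [ 0.5946 -0.0209  0.072 ] h 18
top [ 0.5138 -0.2586  0.0696] 57 top [ 0.5142 -0.2586  0.0703] h 90
top [ 0.3267 -0.1541  0.0707] 57 top [ 0.3266 -0.1541  0.0712] h 22
t 51.65 pos [ 0.389  -0.4141  0.2008] yaw 91.1 q6 -2.54 F [ 0.8 -0.5 -0. ] open 0.0473 grip 0.0
turn [ 0.001 -0.     0.002] then shift [-0.65  5.69  0.04]
bore 170 [0.098 0.108 0.123 0.151 0.158]
scene shelf [0.0506 0.0026 0.1807]
puck65 knob 655 [ 0.4438 -0.4073  0.4247] 0.518529636516846
top shelf [0.0651 0.0059 0.1814]
puck65 knob 196 [ 0.4414 -0.4066  0.3749] 0.5216235754435845
```

View pics/s9.png

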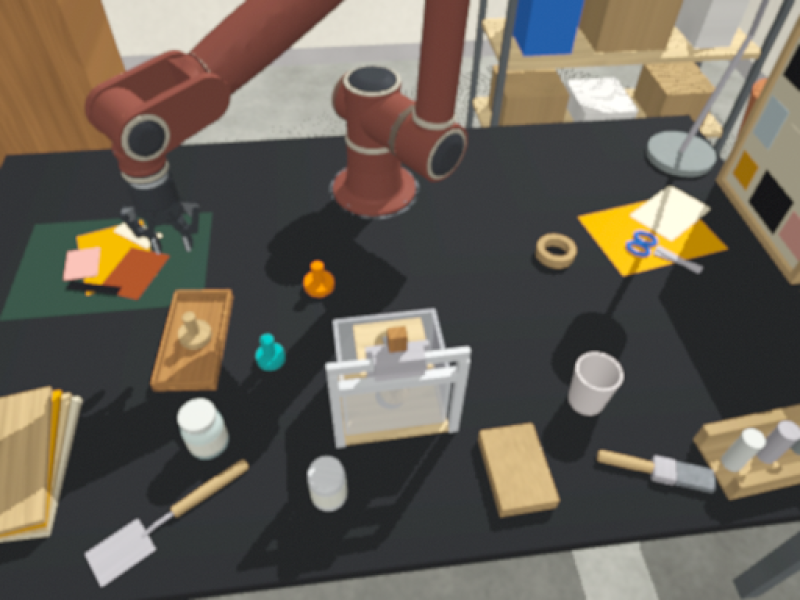

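The picture shows the 65 mm puck upright in the tray at (192,330) and the gauge hanging at (397,345). The pot and jars are standing, and no beech puck is left on the table. I hand in.

```bash
python3 -c "
from station import ctrl
print(ctrl.finish_job())"
```

```text
the job is handed in; nothing more can be done
None
```

I handed the job in at about 52 s: the gauge hangs on the rail about 0.05 rad off level, all three 56 mm pucks went down through the bore into the bin, and the 65 mm puck stands upright in the tray; no verdict was returned.

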